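# Fit the tube wheel on the inclined mixer and set its speed

## Robot

A 6-joint arm with a two-finger parallel gripper is mounted at the origin on the work surface. World frame = base frame: x ahead of the robot, y to its left, z up, the work surface at z = 0. Lengths are in m, angles in rad, forces in N, time in s.
With the tool pointing down it reaches from about 0.375 to 0.9 m from the base axis. Payload 3.1 kg.
Tool frame: the origin (TCP) lies midway between the tips of the shut fingers; the grasp point (between the pads) lies 19 mm behind it (manip.grasp_offset is the distance from the TCP to the grasp point, in m); z points along the fingers, y is the line along which they close (so a half turn about z gives the same grasp; the last joint's range is limited). The gripper opens to 85 mm and grips with 20 to 120 N. Pads are 22 mm wide; open, the fingers measure 114 mm over their backs; the gripper's body (76 mm by 85 mm) begins 54 mm behind the grasp point. The pads swing forward as they close: fully open they stand 13 mm farther back than shut.
Start: joints at [-1.419, 0.527, 1.433, -0, 1.181, -0.178], TCP at [0.203, -0.591, 0.231] pointing down, gripper open.
Joint ranges: [-3.08, 3.08], [-0.75, 2.2], [0.22, 2.44], [-1.43, 4.57], [0, 2.65], [-2.85, 2.85]. Speed limits (rad/s): [2.79, 2.79, 3.14, 3.14, 3.14, 3.14].

## Interface

Orientations are given as a unit quaternion [x, y, z, w].
In Python, from station import sensors, cams, order, manip gives the robot as it stands.
- The arm moves only by the tool move_arm, never from a script. Its argument "targets" is a list of rows, each an object of numbers: "dx", "dy", "dz": the shift along the world's x, y, z normalised to -1 to 1, where 1 is 25 mm; "rx", "ry", "rz": the turn, a rotation vector about the world's x, y, z normalised to -1 to 1, where 1 is 30 degrees. A call has exactly 10 rows; each row shifts and turns the commanded pose from where the row before left it; what a row does not reach is not made up. A row lasts 1/8 s, in which the tool goes at most 62.5 mm and 10.7 degrees, less where a joint would pass 70% of its speed; a pose out of reach is approached as far as the arm can. A call with a number of a shift or a turn outside -1 to 1 is refused whole. A call with a gripper value outside its range is refused whole. "claw" is the opening in per cent of the stroke, from 0 (shut) to 100 (fully open), set as the call begins (left out, the last holds). The fingers move at their own pace and stop on an object; "newtons" is the grip in N (left out, the last holds). Time passes only in rows, so rows that do not move let the fingers close, or fill a call up. It gives the time, the measured TCP pose, the force, the opening and the grip force at its end, in the units of the state.
- sensors.sense(): the state, without advancing time (a new reading comes with each control period).
- cams.snapshot(name): name is "scene" or "top" or "wrist"; returns the picture (480x640x3 uint8, red, green, blue); there is no depth.
- cams.camera_model(name): a dict with "fx", "fy", "cx", "cy" (pixels), "distortion" ([k1, k2, p1, p2, k3] as OpenCV has them; the pictures are not rectified), "extrinsics" (4x4, takes a point from world to camera coordinates). Camera axes: x right, y down, z forward; pixel columns grow to the right and rows downward; lengths in m; the calibration is good to about 2 mm. A picture is of the moment at which its call begins: read the wrist's pose just before it. camera_model takes no time and is no camera call; for the wrist camera it gives the pose at the moment of the call.
- order.sign_off(): hands the job in; it is judged then, once.
The state is a dict: "t": time; "q": joint angles; "qd": joint speeds; "tau": joint torques, N m; "tcp_pos": TCP position; "tool_rot": TCP orientation; "force": force on the tool from outside, world axes, zero at the start; "ft_torque": the same for the moment, N m; "finger_gap": opening from 0.0 (shut) to 1.0 (fully open); "gripper_force": force on a finger pad.
Only numpy, scipy, OpenCV 4.12 (cv2) and the standard library are available. Lean on these libraries where they do the work, as an engineer would, in place of code of your own. Each camera call takes 0.05 s, during which the arm holds its last target. There are 200 camera calls.

## Task

Put the tube mixer together on its leaning spindle: first the plain spacer tube, then the tube wheel (hub upwards), then the knurled collar, carrying each one along the spindle right down until it sits home before you let it go. Then set the speed with the inner knob of the concentric pair so that its pointer lines up with the raised tick on the control field, without turning the outer ring knob. Leave the jar, the beaker and the tube rack where they stand.

Things in the scene. Friction and masses are not known exactly. Their poses are not given: they have to be found in the camera images.
- spindle: fixed steel spindle of the white mixer, 12 mm diameter, leaning 25 degrees from vertical, away from the knobs. Origin on its axis at the 36 mm shoulder flange where the first part rests; z along the spindle to its tip, x level. 94 mm long, the last 12 mm tapering to 4 mm. Flange 5 mm clear of the 92 mm round motor head. Home places along z: spacer 0-26, wheel 26-58, collar 58-76 mm
- spacer_c (a point): centre of the loose plain aluminium spacer tube, standing on end: 30 mm outside diameter, 26 mm high, 16 mm bore right through along z, 40 g
- wheel_c (a point): loose white plastic tube wheel lying hub upwards: disc 110 mm diameter, 8 mm thick, with ten dark sockets, and on it a round hub 34 mm diameter, 24 mm high, to grip; 32 mm high in all, 16 mm bore through along z, about 110 g. The point is on its axis, 16 mm above the disc's underside; z points out of the hub
- collar_c (a point): centre of the loose knurled steel push-on collar, lying flat: 42 mm outside diameter, 18 mm high, 16 mm bore right through along z, about 70 g. It slides on, it has no thread
- inner_knob_c (a point): centre (half-way up, on the vertical axis) of the inner speed knob of the concentric pair on the mixer's deck: round, black, 30 mm diameter, 26 mm high, with a white pointer bar 3 mm high on top. Friction about 0.025 N m. Its underside is 1 mm above the outer ring knob's top. It stands about 185 mm beside the spindle's foot
- inner_knob (a joint): angle of the inner knob in rad, 0 to 3, growing clockwise seen from above; at 1.5 its pointer lines up with the raised white tick on the black control field (on the robot's side of the knobs). It stays where it is left
- outer_rim (a point): point on the rim of the outer grey ring knob (58 mm diameter, 14 mm high, under the inner knob, same axis) beside the dark index line on its top; it must stay where it is. The mixer's deck under it is 60 mm above the bench, 230 x 340 mm
- reagent: bystander: brown glass jar, 60 mm diameter, 110 mm high; origin centre of underside
- beaker: bystander: clear glass beaker, 70 mm diameter, 80 mm high; origin centre of underside
- rack: bystander: white tube rack block 70 x 160 x 35 mm; origin centre of underside

How it is judged:
On the way, in this order (a step that is already met when the one before it is completed fails the run):
1. the spacer tube is on the spindle within 12 mm of home while still in the fingers (z of spacer_c in the frame of spindle between 0.009 and 0.025 m and x of spacer_c in the frame of spindle between -0.005 and 0.005 m and y of spacer_c in the frame of spindle between -0.005 and 0.005 m and contact force between the fingers and spacer above 0.5 N), for 0.03 s.
2. the spacer tube is home (within 4 mm along the spindle) and let go (z of spacer_c in the frame of spindle between 0.009 and 0.017 m and x of spacer_c in the frame of spindle between -0.005 and 0.005 m and y of spacer_c in the frame of spindle between -0.005 and 0.005 m and angle between the z axis of spacer_c and the z axis of spindle, either way round below 0.17 rad and contact force between the fingers and spacer below 0.3 N), for 0.2 s.
3. the tube wheel is on the spindle within 12 mm of home while still in the fingers (z of wheel_c in the frame of spindle between 0.038 and 0.054 m and x of wheel_c in the frame of spindle between -0.005 and 0.005 m and y of wheel_c in the frame of spindle between -0.005 and 0.005 m and contact force between the fingers and wheel above 0.5 N), for 0.03 s.
4. the tube wheel is home (within 4 mm along the spindle) and let go, with the earlier parts still home (z of spacer_c in the frame of spindle between 0.009 and 0.017 m and x of spacer_c in the frame of spindle between -0.005 and 0.005 m and y of spacer_c in the frame of spindle between -0.005 and 0.005 m and angle between the z axis of each of spacer_c, wheel_c and the z axis of spindle, either way round below 0.17 rad and z of wheel_c in the frame of spindle between 0.038 and 0.046 m and x of wheel_c in the frame of spindle between -0.005 and 0.005 m and y of wheel_c in the frame of spindle between -0.005 and 0.005 m and contact force between the fingers and wheel below 0.3 N), for 0.2 s.
5. the knurled collar is on the spindle within 12 mm of home while still in the fingers (z of collar_c in the frame of spindle between 0.063 and 0.079 m and x of collar_c in the frame of spindle between -0.005 and 0.005 m and y of collar_c in the frame of spindle between -0.005 and 0.005 m and contact force between the fingers and collar above 0.5 N), for 0.03 s.
6. the knurled collar is home (within 4 mm along the spindle) and let go, with the earlier parts still home (z of spacer_c in the frame of spindle between 0.009 and 0.017 m and x of spacer_c in the frame of spindle between -0.005 and 0.005 m and y of spacer_c in the frame of spindle between -0.005 and 0.005 m and angle between the z axis of each of spacer_c, wheel_c, collar_c and the z axis of spindle, either way round below 0.17 rad and z of wheel_c in the frame of spindle between 0.038 and 0.046 m and x of wheel_c in the frame of spindle between -0.005 and 0.005 m and y of wheel_c in the frame of spindle between -0.005 and 0.005 m and z of collar_c in the frame of spindle between 0.063 and 0.071 m and x of collar_c in the frame of spindle between -0.005 and 0.005 m and y of collar_c in the frame of spindle between -0.005 and 0.005 m and contact force between the fingers and collar below 0.3 N), for 0.2 s.
7. the inner knob's pointer is at the tick (within 0.15 rad) (value of joint inner_knob between 1.35 and 1.65 rad), for 0.2 s.
At the end, for the whole second after the job is handed in: Spacer, wheel and collar are home on the spindle in that order (within 4 mm along it, 5 mm across, square within 10 degrees), let go and at rest; the inner knob's pointer is at the tick within 0.15 rad; the outer ring knob's rim has moved under 6 mm (all of step 6 and all of step 7 and contact force between the fingers and spacer below 0.3 N and contact force between the fingers and wheel below 0.3 N and distance of outer_rim from where it was at the start of the episode below 0.006 m and linear speed of each of spacer, wheel, collar below 0.02 m/s); the robot touches nothing.
It fails at once if the outer ring knob is turned (its rim moves over 6 mm) (distance of outer_rim from where it was at the start of the episode above 0.006 m).
It fails at once if the brown jar is moved over 30 mm or knocked over (distance of reagent from where it was at the start of the episode above 0.03 m or angle between reagent's own z axis and vertical above 0.5 rad).
It fails at once if the beaker is moved over 30 mm or knocked over (distance of beaker from where it was at the start of the episode above 0.03 m or angle between beaker's own z axis and vertical above 0.5 rad).
It fails at once if the tube rack is moved over 30 mm or knocked over (distance of rack from where it was at the start of the episode above 0.03 m or angle between rack's own z axis and vertical above 0.5 rad).
It also fails if it takes over 72 s, if anything falls off the work surface, if the arm or the gripper's body presses on something with over 40 N, if the wrist force passes 120 N, or if a joint passes its speed limit or range.

## Working session

There is one attempt and no reset: what is moved stays moved. The work goes in short steps, Python scripts to look and compute and a tool call to move; the robot and the scene stay as the last step left them, time stands still between calls to the robot, and variables do not carry over. Pictures are saved under pics/ and viewed, at most 10 in all, crops included, and the job is handed in when it is done.

Besides the shell and the picture viewer there is one more tool, called after ">>>" in YAML: its name, and indented under it one key for each argument. move_arm: Moves the arm, as the interface text tells. Scaled input: -1 to 1 covers 25 mm each way for a shift and 30 degrees each way for a turn. Its arguments: {"type":"object","properties":{"targets":{"type":"array"},"claw":{"type":"number"},"newtons":{"type":"number"}},"required":["targets"]}

```bash
mkdir -p pics; ls; python3 - <<'E'
from station import sensors, cams, order, manip
import cv2
for n in ("scene","top"):
    cv2.imwrite(f"pics/{n}0.png",cams.snapshot(n)[:,:,::-1])
    m=cams.camera_model(n); print(n,{k:m[k] for k in("fx","fy","cx","cy","distortion")}); print(m["extrinsics"])
s=sensors.sense(); print(s); print(manip.grasp_offset)
E
```

```text
pics
scene {'fx': 451.0821132852429, 'fy': 451.0821132852429, 'cx': 313.82675422248974, 'cy': 240.40026268233024, 'distortion': array([-0.11330431,  0.        ,  0.        ,  0.        ,  0.        ])}
[[ 0.70163812  0.71251724 -0.00480912 -0.37558864]
 [ 0.59412143 -0.58874932 -0.54808208 -0.30218249]
 [-0.3933493   0.38169807 -0.83641073  1.25935041]
 [ 0.          0.          0.          1.        ]]
top {'fx': 533.4589949606706, 'fy': 533.4589949606706, 'cx': 317.1717386681981, 'cy': 240.17431352339506, 'distortion': array([-0.10835158,  0.        ,  0.        ,  0.        ,  0.        ])}
[[-0.02932448 -0.99953776 -0.00802108 -0.01898747]
 [-0.99634819  0.02987278 -0.07998683  0.57284323]
 [ 0.08018947  0.00564622 -0.99676365  1.47937118]
 [ 0.          0.          0.          1.        ]]
{'t': 0.1, 'q': array([-1.41851304e+00,  5.28413039e-01,  1.43378252e+00,  3.43389203e-06,
        1.18139569e+00, -1.78523644e-01]), 'qd': array([ 1.12838045e-04, -3.10165911e-03, -2.73233833e-03, -6.74315829e-05,
       -8.90547090e-04, -1.14872065e-03]), 'tau': array([-1.62967635e-04, -4.43306530e+01, -1.78586859e+01, -1.31200932e-04,
        3.88745946e-03, -1.28420103e-05]), 'tcp_pos': array([ 0.20291895, -0.59045749,  0.23040434]), 'tool_rot': array([ 9.86351620e-01,  1.64649579e-01,  1.46982319e-05, -9.99192761e-04]), 'force': array([ 0.9935274 , -0.28734842,  0.31867724]), 'ft_torque': array([ 0.0040567 , -0.03328265,  0.04078845]), 'gripper_force': 0.0, 'finger_gap': 1.0008970416774254}
0.0187
```

View pics/scene0.png

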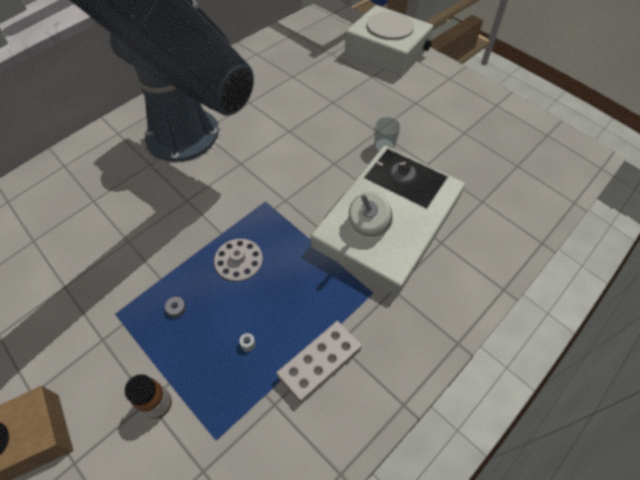

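View pics/top0.png

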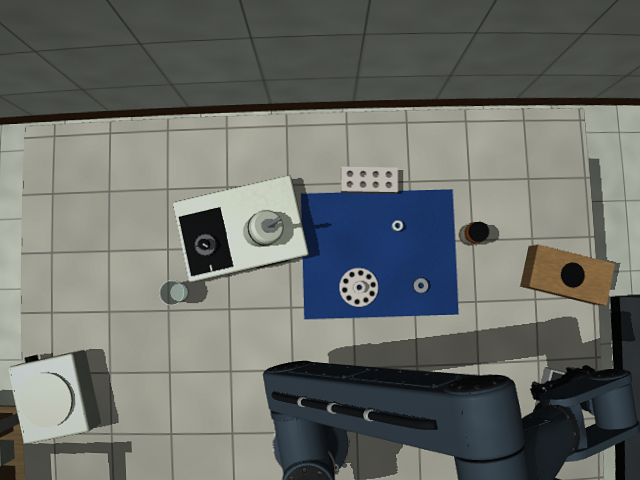

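Scene: mixer at front left (spindle near (265,225) in the top view, knobs near (206,243)). Parts in the top view: spacer (398,226), collar (421,286), wheel (359,287). Jar (477,232), rack (371,180), beaker (175,292).

```bash
cat > h.py <<'E'
import numpy as np, cv2
from scipy.spatial.transform import Rotation as R
from station import sensors, cams, order, manip
def mats(n, m=None):
    m=m or cams.camera_model(n)
    K=np.array([[m["fx"],0,m["cx"]],[0,m["fy"],m["cy"]],[0,0,1]]); return K,np.array(m["distortion"]),np.array(m["extrinsics"])
def ray(n,uv,m=None):
    K,D,E=mats(n,m); p=cv2.undistortPoints(np.array([[uv]],float),K,D)[0,0]
    return -E[:3,:3].T@E[:3,3], E[:3,:3].T@np.array([p[0],p[1],1])
def onz(n,uv,z,m=None):
    c,d=ray(n,uv,m); return c+d*(z-c[2])/d[2]
def proj(n,P,m=None):
    K,D,E=mats(n,m); return cv2.projectPoints(np.atleast_2d(np.array(P,float)),cv2.Rodrigues(E[:3,:3])[0],E[:3,3],K,D)[0][:,0]
def tri(*obs):
    A=np.zeros((3,3));b=np.zeros(3)
    for n,uv in obs:
        c,d=ray(n,uv); d/=np.linalg.norm(d); M=np.eye(3)-np.outer(d,d); A+=M;b+=M@c
    return np.linalg.solve(A,b)
E
python3 - <<'E'
from h import *
for k,uv,z in [("spacer",(398,226),.026),("collar",(421,286),.018),("wheel",(359,287),.02),("jar",(478,231),.11),("rack",(371,178),.035),("beaker",(178,291),.08),("knob",(206,244),.1),("deckA",(174,203),.06),("deckB",(290,177),.06),("deckC",(309,256),.06),("deckD",(190,280),.06)]:
    print(k,onz("top",uv,z).round(3))
w=cams.camera_model("wrist"); T=np.linalg.inv(np.array(w["extrinsics"])); s=sensors.sense()
Rt=R.from_quat(s["tool_rot"]); print("cam in tool",Rt.inv().apply(T[:3,3]-s["tcp_pos"]).round(3), (Rt.inv().as_matrix()@T[:3,:3]).round(3),w["fx"],s["tool_rot"])
a=cv2.imread("pics/scene0.png")[130:300,300:470]; b=cv2.imread("pics/top0.png")[165:295,165:325]
a=cv2.resize(a,None,fx=2.3,fy=2.3,interpolation=3); b=cv2.resize(b,None,fx=2.5,fy=2.5,interpolation=3)
c=np.zeros((400,800,3),np.uint8); c[:a.shape[0],:a.shape[1]]=a; c[:b.shape[0],400:400+b.shape[1]]=b; cv2.imwrite("pics/mix.png",c)
E
```

```text
spacer [ 0.605 -0.265  0.026]
collar [ 0.434 -0.324  0.018]
wheel [ 0.437 -0.149  0.02 ]
jar [ 0.577 -0.467  0.11 ]
rack [ 0.743 -0.193  0.035]
beaker [0.44  0.346 0.08 ]
knob [0.564 0.262 0.1  ]
deckA [0.685 0.36  0.06 ]
deckB [0.747 0.034 0.06 ]
deckC [ 0.526 -0.013  0.06 ]
deckD [0.47  0.317 0.06 ]
cam in tool [ 0.067 -0.    -0.142] [[-0.    -0.966 -0.26 ]
 [ 1.    -0.     0.001]
 [-0.001 -0.26   0.966]] 350.59894608340534 [ 9.86351620e-01  1.64649579e-01  1.46982319e-05 -9.99192761e-04]
```

View pics/mix.png

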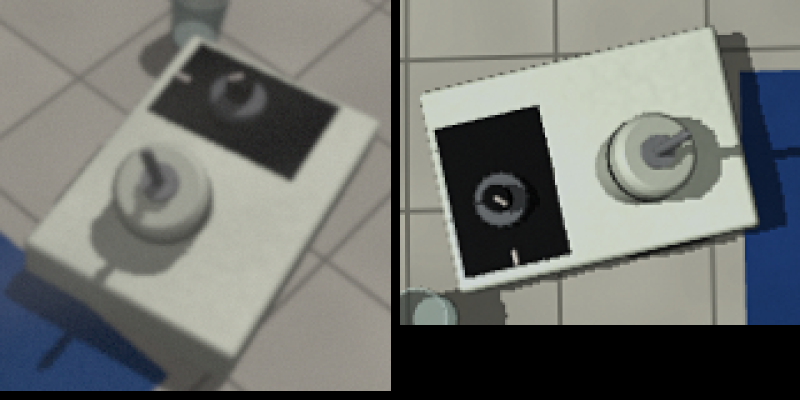

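Rough positions are known. I'm moving above the parts to see them with the wrist camera.

>>> move_arm:
  targets:
    - {"dx": 1, "dy": 1, "dz": 0.4}
    - {"dx": 1, "dy": 1, "dz": 0.4}
    - {"dx": 1, "dy": 1, "dz": 0.4}
    - {"dx": 1, "dy": 1, "dz": 0.4}
    - {"dx": 1, "dy": 1, "dz": 0.4}
    - {"dx": 1, "dy": 1, "dz": 0.4}
    - {"dx": 1, "dy": 1, "dz": 0.4}
    - {"dx": 1, "dy": 1, "dz": 0.4}
    - {"dx": 0.6, "dy": 1, "dz": 0.2}
    - {"dx": 0.4, "dy": 1, "dz": 0}

```text
schema error: expected keys dx, dy, dz, rx, ry, rz
```

>>> move_arm:
  targets:
    - {"dy": 1}
    - {"dy": 1}
    - {"dy": 1}
    - {"dy": 1}
    - {"dy": 0.6}
    - {"dy": 0.4}
    - {"rz": -0.1}
    - {"rz": -0.1}
    - {"rz": -0.07}
    - {}

```text
schema error: expected keys dx, dy, dz, rx, ry, rz
```

```bash
python3 - <<'E'
from h import *
import json
s=sensors.sense(); m=cams.camera_model("wrist"); cv2.imwrite("pics/w1.png",cams.snapshot("wrist")[:,:,::-1])
json.dump({k:np.array(v).tolist() for k,v in m.items() if k in("fx","fy","cx","cy","distortion","extrinsics")},open("w1.json","w"))
print(s["tcp_pos"].round(4),s["tool_rot"].round(4),s["q"].round(2),s["t"])
E
```

```text
[ 0.2029 -0.5905  0.2304] [ 0.9864  0.1646  0.     -0.001 ] [-1.42  0.53  1.43  0.    1.18 -0.18] 0.1
```

View pics/w1.png

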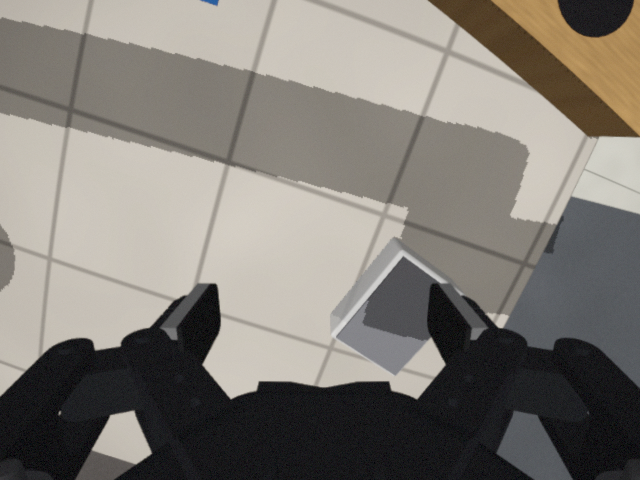

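The picture is still from the start pose: fingers, floor tiles and a bin, but no parts. The rows need all six keys.

>>> move_arm:
  targets:
    - {"dx": 1, "dy": 1, "dz": 0.4, "rx": 0, "ry": 0, "rz": 0}
    - {"dx": 1, "dy": 1, "dz": 0.4, "rx": 0, "ry": 0, "rz": 0}
    - {"dx": 1, "dy": 1, "dz": 0.4, "rx": 0, "ry": 0, "rz": 0}
    - {"dx": 1, "dy": 1, "dz": 0.4, "rx": 0, "ry": 0, "rz": 0}
    - {"dx": 1, "dy": 1, "dz": 0.4, "rx": 0, "ry": 0, "rz": 0}
    - {"dx": 1, "dy": 1, "dz": 0.4, "rx": 0, "ry": 0, "rz": 0}
    - {"dx": 1, "dy": 1, "dz": 0.4, "rx": 0, "ry": 0, "rz": 0}
    - {"dx": 1, "dy": 1, "dz": 0.4, "rx": 0, "ry": 0, "rz": 0}
    - {"dx": 0.6, "dy": 1, "dz": 0.2, "rx": 0, "ry": 0, "rz": 0}
    - {"dx": 0.4, "dy": 1, "dz": 0, "rx": 0, "ry": 0, "rz": 0}

```text
t: 1.4
tcp_pos: [0.4288, -0.3402, 0.3165]
tool_rot: [0.986, 0.165, 0.0, 0.0]
force: [-0.0, -0.8, -0.3]
finger_gap: 1.002
gripper_force: 0.0
```

>>> move_arm:
  targets:
    - {"dx": 0, "dy": 1, "dz": 0, "rx": 0, "ry": 0, "rz": 0}
    - {"dx": 0, "dy": 1, "dz": 0, "rx": 0, "ry": 0, "rz": 0}
    - {"dx": 0, "dy": 1, "dz": 0, "rx": 0, "ry": 0, "rz": 0}
    - {"dx": 0, "dy": 1, "dz": 0, "rx": 0, "ry": 0, "rz": 0}
    - {"dx": 0, "dy": 0.6, "dz": 0, "rx": 0, "ry": 0, "rz": -0.09}
    - {"dx": 0, "dy": 0.4, "dz": 0, "rx": 0, "ry": 0, "rz": -0.09}
    - {"dx": 0, "dy": 0, "dz": 0, "rx": 0, "ry": 0, "rz": -0.09}
    - {"dx": 0, "dy": 0, "dz": 0, "rx": 0, "ry": 0, "rz": 0}
    - {"dx": 0, "dy": 0, "dz": 0, "rx": 0, "ry": 0, "rz": 0}
    - {"dx": 0, "dy": 0, "dz": 0, "rx": 0, "ry": 0, "rz": 0}

```text
t: 2.65
tcp_pos: [0.428, -0.2161, 0.3163]
tool_rot: [0.996, 0.095, 0.0, 0.0]
force: [0.4, -0.5, 1.0]
finger_gap: 1.001
gripper_force: 0.0
```

```bash
cat > look.py <<'E'
from h import *
import json,sys
n=sys.argv[1]
s=sensors.sense(); m=cams.camera_model("wrist"); cv2.imwrite(f"pics/{n}.png",cams.snapshot("wrist")[:,:,::-1])
json.dump({k:np.array(v).tolist() for k,v in m.items() if k in("fx","fy","cx","cy","distortion","extrinsics")},open(f"{n}.json","w"))
print(s["tcp_pos"].round(4),s["tool_rot"].round(4),s["q"].round(2),s["t"])
E
python3 look.py w2
```

```text
[ 0.428  -0.2161  0.3163] [0.9955 0.0946 0.     0.    ] [-0.7   0.23  1.67 -0.    1.24  0.68] 2.65
```

View pics/w2.png

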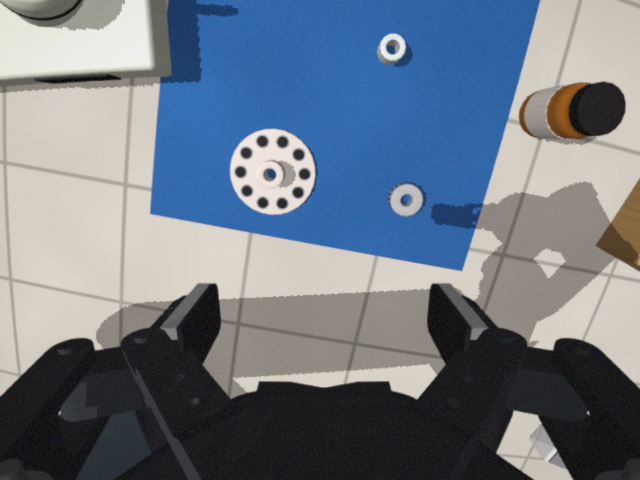

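The wrist view shows the spacer at (392,48), the wheel hub at (271,174), the collar at (406,199) and the jar far right. I'll refine the positions by fitting part silhouettes in the wrist and top pictures.

```bash
cat > fit.py <<'E'
from h import *
import json
from scipy.optimize import least_squares
m2=json.load(open("w2.json"))
def fit(img,n,m,xy,cyls,name):
    im=cv2.imread(img); hsv=cv2.cvtColor(im,cv2.COLOR_BGR2HSV)
    mk=((hsv[...,1]<110)&(hsv[...,2]>60)).astype(np.uint8)
    t=np.linspace(0,6.283,60)
    def hull(xy):
        P=[np.c_[xy[0]+r*np.cos(t),xy[1]+r*np.sin(t),0*t+z] for r,z in cyls]
        return cv2.convexHull(proj(n,np.vstack(P),m).astype(np.float32))[:,0]
    c=proj(n,[[*xy,.015]],m)[0]
    cs,_=cv2.findContours(mk,cv2.RETR_EXTERNAL,cv2.CHAIN_APPROX_NONE)
    cs=[k for k in cs if cv2.contourArea(k)>30]
    k=min(cs,key=lambda k:np.linalg.norm(np.array(cv2.minEnclosingCircle(k)[0])-c))
    k=cv2.convexHull(k)
    M=cv2.moments(k); tgt=np.array([M["m10"],M["m01"]])/M["m00"]
    def res(p):
        H=cv2.moments(hull(p)); return np.array([H["m10"],H["m01"]])/H["m00"]-tgt
    s=least_squares(res,xy,diff_step=1e-3)
    print(name,n,s.x.round(4),"area",M["m00"],cv2.contourArea(hull(s.x)).__round__())
for nm,xy,cy in [("spacer",(.605,-.265),[(.015,0),(.015,.026)]),("collar",(.434,-.324),[(.021,0),(.021,.018)]),("wheel",(.437,-.149),[(.055,0),(.055,.008),(.017,.032)])]:
    fit("pics/w2.png","wrist",m2,xy,cy,nm); fit("pics/top0.png","top",None,xy,cy,nm)
f=lambda u,v:(u/2.3+300,v/2.3+130); g=lambda u,v:((u-400)/2.5+165,v/2.5+165)
fl=tri(("scene",f(158,187)),("top",g(655,150))); tip=tri(("scene",f(147,152)),("top",g(690,132)))
d=tip-fl; print(fl.round(3),tip.round(3),np.linalg.norm(d).round(3),np.degrees(np.arctan2(np.hypot(d[0],d[1]),d[2])).round(1),np.degrees(np.arctan2(d[1],d[0])).round(1))
E
python3 fit.py
```

```text
spacer wrist [ 0.6085 -0.2622] area 689.0 711
spacer top [ 0.4399 -0.0084] area 223556.0 92
collar wrist [ 0.4369 -0.3227] area 909.5 930
collar top [ 0.4399 -0.0083] area 223556.0 176
wheel wrist [ 0.438  -0.1474] area 5881.5 5830
wheel top [ 0.4399 -0.0081] area 223556.0 1189
[0.608 0.094 0.119] [0.616 0.052 0.214] 0.104 24.3 -78.6
```

>>> move_arm:
  targets:
    - {"dx": 0.5, "dy": 1, "dz": 0.3, "rx": 0, "ry": 0, "rz": 0}
    - {"dx": 0.5, "dy": 1, "dz": 0.3, "rx": 0, "ry": 0, "rz": 0}
    - {"dx": 0.5, "dy": 1, "dz": 0.3, "rx": 0, "ry": 0, "rz": 0}
    - {"dx": 0.5, "dy": 1, "dz": 0.3, "rx": 0, "ry": 0, "rz": 0}
    - {"dx": 0.2, "dy": 1, "dz": 0.3, "rx": 0, "ry": 0, "rz": 0}
    - {"dx": 0, "dy": 1, "dz": 0.3, "rx": 0, "ry": 0, "rz": 0}
    - {"dx": 0, "dy": 1, "dz": 0.3, "rx": 0, "ry": 0, "rz": 0}
    - {"dx": 0, "dy": 1, "dz": 0, "rx": 0, "ry": 0, "rz": 0}
    - {"dx": 0, "dy": 1, "dz": 0, "rx": 0, "ry": 0, "rz": 0}
    - {"dx": 0, "dy": 1, "dz": 0, "rx": 0, "ry": 0, "rz": 0}

```text
t: 3.95
tcp_pos: [0.483, 0.0346, 0.3688]
tool_rot: [0.996, 0.094, -0.0, -0.0]
force: [-0.4, 0.8, 0.1]
finger_gap: 1.001
gripper_force: 0.0
```

>>> move_arm:
  targets:
    - {"dx": 0, "dy": 1, "dz": 0, "rx": 0, "ry": 0, "rz": 0}
    - {"dx": 0, "dy": 1, "dz": 0, "rx": 0, "ry": 0, "rz": 0}
    - {"dx": 0, "dy": 0.8, "dz": 0, "rx": 0, "ry": 0, "rz": 0}
    - {"dx": 0, "dy": 0.4, "dz": 0, "rx": 0, "ry": 0, "rz": 0}
    - {"dx": 0, "dy": 0, "dz": 0, "rx": 0, "ry": 0, "rz": 0}
    - {"dx": 0, "dy": 0, "dz": 0, "rx": 0, "ry": 0, "rz": 0}
    - {"dx": 0, "dy": 0, "dz": 0, "rx": 0, "ry": 0, "rz": 0}
    - {"dx": 0, "dy": 0, "dz": 0, "rx": 0, "ry": 0, "rz": 0}
    - {"dx": 0, "dy": 0, "dz": 0, "rx": 0, "ry": 0, "rz": 0}
    - {"dx": 0, "dy": 0, "dz": 0, "rx": 0, "ry": 0, "rz": 0}

```text
t: 5.2
tcp_pos: [0.483, 0.1138, 0.3688]
tool_rot: [0.996, 0.094, 0.0, 0.0]
force: [0.5, -0.9, -0.4]
finger_gap: 1.002
gripper_force: 0.0
```

```bash
python3 look.py w3
```

```text
[0.483  0.1138 0.3688] [0.9955 0.0945 0.     0.    ] [ 0.01  0.21  1.55 -0.    1.39  1.39] 5.2
```

View pics/w3.png

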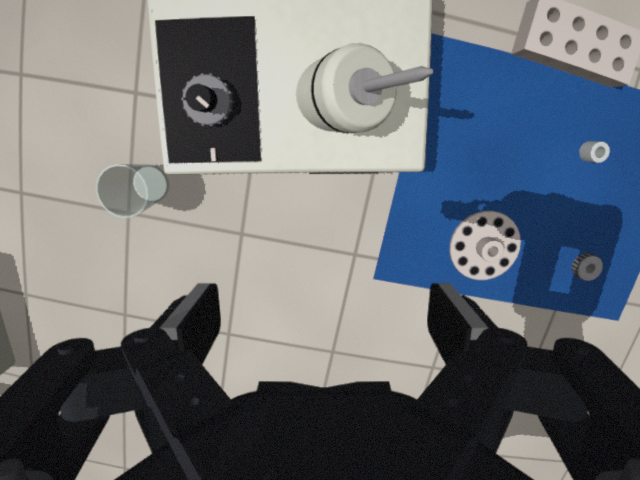

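Wrist view of the mixer: spindle flange near (368,88), tip near (431,71). Knob at (203,97), with its pointer running toward lower right (208,104), and the tick at (213,155). I'll fit the spindle model and overlay it for checking.

```bash
cat > spin.py <<'E'
from h import *
import json
from scipy.optimize import least_squares
m3=json.load(open("w3.json")); M={"wrist":m3,"top":cams.camera_model("top"),"scene":cams.camera_model("scene")}
def axis(yaw,lean=25): l,y=np.radians([lean,yaw]); return np.array([np.sin(l)*np.cos(y),np.sin(l)*np.sin(y),np.cos(l)])
def circ(c,a,r,n=40):
    u=np.cross([0,0,1.],a);u/=np.linalg.norm(u);v=np.cross(a,u);t=np.linspace(0,6.283,n)
    return c+r*(np.outer(np.cos(t),u)+np.outer(np.sin(t),v))
def solve(obs_fl,obs_tip,w={"wrist":1,"top":.8,"scene":.8}):
    def res(p):
        a=axis(p[3]); o=p[:3]; r=[(p[3]+79)/2]
        for n,uv in obs_tip.items(): r+=list(w[n]*(proj(n,[o+.094*a],M[n])[0]-uv))
        for n,uv in obs_fl.items(): r+=list(w[n]*(proj(n,[o],M[n])[0]-uv))
        return r
    s=least_squares(res,[.608,.094,.119,-79]); return s.x,np.round(res(s.x),1)
E
python3 - <<'E'
from spin import *
p,r=solve({"wrist":(368,88),"top":(267,225),"scene":(368.7,211.3)},{"wrist":(431,71),"top":(281,217.8),"scene":(363.9,196)})
print(p.round(4),r)
a=axis(p[3]);o=p[:3]
out=[]
for n,f,c,z in (("wrist","w3",(400,80),5),("top","top0",(270,222),8),("scene","scene0",(367,203),8)):
    im=cv2.imread(f"pics/{f}.png"); h=266//z//2; w=h
    if n=="wrist": w=40
    x0,y0=c[0]-w,c[1]-h; crop=cv2.resize(im[y0:y0+2*h,x0:x0+2*w],None,fx=z,fy=z,interpolation=3)
    for P,col in ((circ(o,a,.018),(0,0,255)),(circ(o+.082*a,a,.006),(0,255,0)),(circ(o+.094*a,a,.002),(0,255,255)),(np.array([o,o+.094*a]),(255,0,0))):
        q=((proj(n,P,M[n])-[x0,y0]+.5)*z-.5).astype(np.int32); cv2.polylines(crop,[q],False,col,1)
    out.append(crop)
k=cv2.resize(cv2.imread("pics/w3.png")[65:165,165:265],None,fx=2.6,fy=2.6,interpolation=3)
C=np.zeros((540,800,3),np.uint8)
for i,c in enumerate(out+[k]):
    X,Y=(i%2)*405,(i//2)*270; c=c[:270,:395]; C[Y:Y+c.shape[0],X:X+c.shape[1]]=c
cv2.imwrite("pics/ov.png",C)
E
```

```text
[  0.6071   0.0906   0.1274 -77.2318] [ 0.9 -0.4  0.3 -0.4 -0.3 -1.3  0.6  0.1 -1.1  1.1  0.1 -0.5 -1.3]
```

View pics/ov.png

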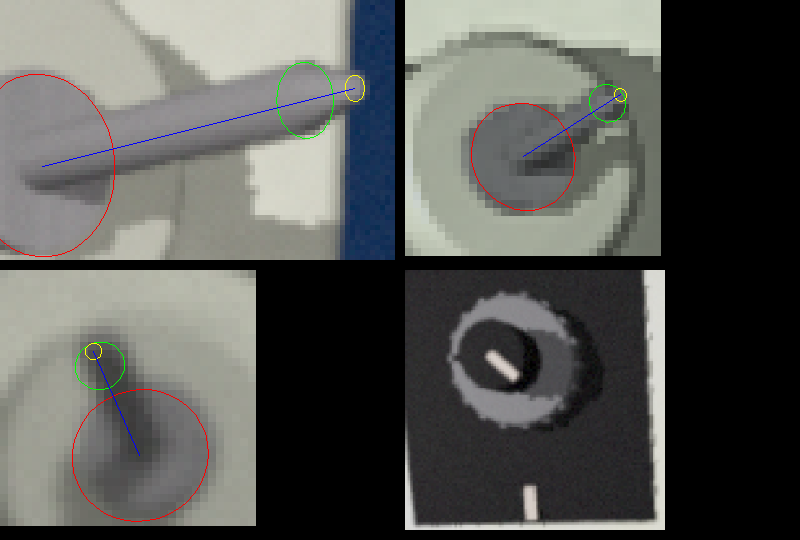

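The overlay fits within about 2 px (roughly 1.5 mm). Knob crop: the pointer runs from (487,352) to (518,380) in the crop, so it needs roughly 50° clockwise to reach the tick. A gripper aligned with the spindle would hit the spindle tip while seating the spacer, so I'll hold the spacer with the tool tilted 45°.

```bash
cat >> spin.py <<'E'
P,RES=solve({"wrist":(367.7,88),"top":(266.8,225),"scene":(368.7,211.3)},{"wrist":(432.5,71),"top":(281.3,217.6),"scene":(363.9,196)})
YAW=-79.; A=axis(YAW); O=P[:3]+0.05*(axis(P[3])-A)
H=np.array([np.cos(np.radians(YAW)),np.sin(np.radians(YAW)),0]); U=np.array([-H[1],H[0],0]); Z=np.array([0,0,1.])
def tool(theta,onspindle):
    "tool matrix: theta from part axis towards u; closing axis h-ish"
    a=A if onspindle else Z
    t=np.radians(theta); z=-a*np.cos(t)+U*np.sin(t); x=U*np.cos(t)+a*np.sin(t); return np.c_[x,np.cross(z,x),z]
def delta(tcp,Rm):
    s=sensors.sense(); d=(np.array(tcp)-s["tcp_pos"])/.025; rv=(R.from_matrix(Rm)*R.from_quat(s["tool_rot"]).inv()).as_rotvec()/np.radians(30)
    print("target",np.round(tcp,4),"d",d.round(2),"r",rv.round(3),"|r|",np.linalg.norm(rv).round(2)," q",s["q"].round(2),"t",s["t"])
E
python3 - <<'E'
from spin import *
print(P.round(4),RES,"O",O.round(4),"tip",(O+.094*A).round(4))
f=lambda u,v:((u-405)/2.6+165,(v-270)/2.6+65)
b0,b1=[onz("wrist",f(*p),.104,m3) for p in((487,353),(518,380))]; tk=onz("wrist",f(530,503),.06,m3)
print(b0.round(4),b1.round(4),tk.round(4),"knobtop",onz("wrist",f(497,354),.101,m3).round(4),"ring",onz("wrist",f(511,359),.074,m3).round(4))
delta((.622,-.26,.10),tool(45,False))
E
```

```text
[  0.607    0.0902   0.1286 -77.2575] [ 0.9 -1.   0.2 -0.5 -0.2 -1.4  0.4  0.9 -1.2  1.3  0.1 -0.6 -1.5] O [0.6077 0.0903 0.1286] tip [0.6153 0.0513 0.2138]
[0.5657 0.273  0.104 ] [0.557  0.2584 0.104 ] [0.5015 0.2601 0.06  ] knobtop [0.5662 0.2697 0.101 ] ring [0.5662 0.2725 0.074 ]
target [ 0.622 -0.26   0.1  ] d [  5.56 -14.95 -10.75] r [ 0.284 -1.473  0.005] |r| 1.5  q [ 0.01  0.21  1.55 -0.    1.39  1.39] t 5.25
```

>>> move_arm:
  targets:
    - {"dx": 0, "dy": -1, "dz": 0, "rx": 0, "ry": 0, "rz": 0}
    - {"dx": 0, "dy": -1, "dz": 0, "rx": 0, "ry": 0, "rz": 0}
    - {"dx": 0, "dy": -1, "dz": 0, "rx": 0, "ry": 0, "rz": 0}
    - {"dx": 0, "dy": -1, "dz": 0, "rx": 0, "ry": 0, "rz": 0}
    - {"dx": 0, "dy": -1, "dz": -0.5, "rx": 0, "ry": 0, "rz": 0}
    - {"dx": 0.5, "dy": -1, "dz": -0.5, "rx": 0.057, "ry": -0.295, "rz": 0}
    - {"dx": 1, "dy": -1, "dz": -0.5, "rx": 0.057, "ry": -0.295, "rz": 0}
    - {"dx": 1, "dy": -1, "dz": -0.5, "rx": 0.057, "ry": -0.295, "rz": 0}
    - {"dx": 1, "dy": -1, "dz": -0.5, "rx": 0.057, "ry": -0.295, "rz": 0}
    - {"dx": 1, "dy": -1, "dz": -0.5, "rx": 0.057, "ry": -0.295, "rz": 0}

```text
t: 6.5
tcp_pos: [0.5852, -0.1198, 0.2993]
tool_rot: [0.932, 0.093, 0.349, -0.041]
force: [0.7, 0.6, 1.4]
finger_gap: 1.002
gripper_force: 0.0
```

```bash
python3 - <<'E'
from spin import *
delta((.622,-.26,.07),tool(45,False))
E
```

```text
target [ 0.622 -0.26   0.07 ] d [ 1.47 -5.61 -9.17] r [ 0.003 -0.132 -0.023] |r| 0.13  q [-0.65  0.27  1.91  0.93  0.68  0.05] t 6.5
```

>>> move_arm:
  targets:
    - {"dx": 0.3, "dy": -1, "dz": -0.9, "rx": 0, "ry": -0.13, "rz": -0.02}
    - {"dx": 0.3, "dy": -1, "dz": -1, "rx": 0, "ry": 0, "rz": 0}
    - {"dx": 0.3, "dy": -1, "dz": -1, "rx": 0, "ry": 0, "rz": 0}
    - {"dx": 0.3, "dy": -1, "dz": -1, "rx": 0, "ry": 0, "rz": 0}
    - {"dx": 0.3, "dy": -1, "dz": -1, "rx": 0, "ry": 0, "rz": 0}
    - {"dx": 0, "dy": -0.6, "dz": -1, "rx": 0, "ry": 0, "rz": 0}
    - {"dx": 0, "dy": 0, "dz": -1, "rx": 0, "ry": 0, "rz": 0}
    - {"dx": 0, "dy": 0, "dz": -1, "rx": 0, "ry": 0, "rz": 0}
    - {"dx": 0, "dy": 0, "dz": -0.8, "rx": 0, "ry": 0, "rz": 0}
    - {"dx": 0, "dy": 0, "dz": -0.3, "rx": 0, "ry": 0, "rz": 0}

```text
t: 7.75
tcp_pos: [0.6223, -0.2585, 0.0729]
tool_rot: [0.921, 0.09, 0.378, -0.037]
force: [0.4, 1.0, 0.5]
finger_gap: 0.999
gripper_force: 0.0
```

```bash
python3 - <<'E'
from spin import *
delta((.622,-.2595,.010),tool(45,False))
m=cams.camera_model("wrist"); im=cams.snapshot("wrist")[:,:,::-1].copy(); cv2.imwrite("pics/w4raw.png",im)
c=np.array([.6085,-.2622,0]); t=np.linspace(0,6.283,50)
for z in (0,.026): cv2.polylines(im,[proj("wrist",c+np.c_[.015*np.cos(t),.015*np.sin(t),0*t+z],m).astype(np.int32)],False,(0,0,255),1)
cv2.imwrite("pics/w4.png",im[:,100:540])
E
```

```text
target [ 0.622  -0.2595  0.01  ] d [-0.01 -0.04 -2.52] r [ 0.001 -0.011 -0.006] |r| 0.01  q [-0.84  0.8   1.86  1.55  0.65 -0.85] t 7.75
```

View pics/w4.png

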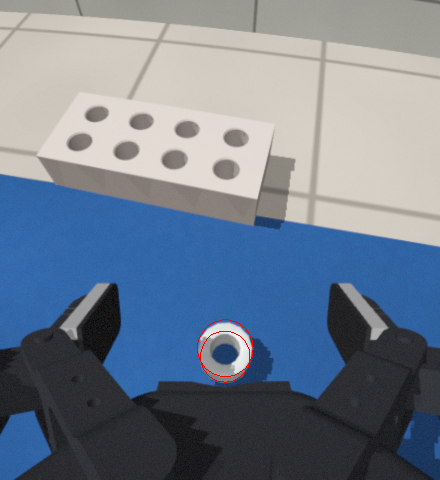

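The predicted outline matches the spacer, which sits centred between the fingers. Descending and gripping it.

>>> move_arm:
  targets:
    - {"dx": 0, "dy": 0, "dz": -0.8, "rx": 0, "ry": 0, "rz": 0}
    - {"dx": 0, "dy": 0, "dz": -0.8, "rx": 0, "ry": 0, "rz": 0}
    - {"dx": 0, "dy": 0, "dz": -0.6, "rx": 0, "ry": 0, "rz": 0}
    - {"dx": 0, "dy": 0, "dz": -0.3, "rx": 0, "ry": 0, "rz": 0}
    - {"dx": 0, "dy": 0, "dz": 0, "rx": 0, "ry": 0, "rz": 0}
    - {"dx": 0, "dy": 0, "dz": 0, "rx": 0, "ry": 0, "rz": 0}
    - {"dx": 0, "dy": 0, "dz": 0, "rx": 0, "ry": 0, "rz": 0}
    - {"dx": 0, "dy": 0, "dz": 0, "rx": 0, "ry": 0, "rz": 0}
    - {"dx": 0, "dy": 0, "dz": 0, "rx": 0, "ry": 0, "rz": 0}
    - {"dx": 0, "dy": 0, "dz": 0, "rx": 0, "ry": 0, "rz": 0}

```text
t: 9.05
tcp_pos: [0.6225, -0.2586, 0.0119]
tool_rot: [0.92, 0.09, 0.379, -0.037]
force: [-1.3, -0.4, 0.1]
finger_gap: 0.999
gripper_force: 0.0
```

>>> move_arm:
  claw: 0
  newtons: 40
  targets:
    - {"dx": 0, "dy": 0, "dz": 0, "rx": 0, "ry": 0, "rz": 0}
    - {"dx": 0, "dy": 0, "dz": 0, "rx": 0, "ry": 0, "rz": 0}
    - {"dx": 0, "dy": 0, "dz": 0, "rx": 0, "ry": 0, "rz": 0}
    - {"dx": 0, "dy": 0, "dz": 0, "rx": 0, "ry": 0, "rz": 0}
    - {"dx": 0, "dy": 0, "dz": 0, "rx": 0, "ry": 0, "rz": 0}
    - {"dx": 0, "dy": 0, "dz": 0, "rx": 0, "ry": 0, "rz": 0}
    - {"dx": 0, "dy": 0, "dz": 0, "rx": 0, "ry": 0, "rz": 0}
    - {"dx": 0, "dy": 0, "dz": 0, "rx": 0, "ry": 0, "rz": 0}
    - {"dx": 0, "dy": 0, "dz": 0, "rx": 0, "ry": 0, "rz": 0}
    - {"dx": 0, "dy": 0, "dz": 0, "rx": 0, "ry": 0, "rz": 0}

```text
t: 10.3
tcp_pos: [0.6225, -0.2586, 0.0119]
tool_rot: [0.92, 0.09, 0.379, -0.037]
force: [-0.0, 1.1, 1.6]
finger_gap: 0.325
gripper_force: 39.5
```

```bash
python3 - <<'E'
from spin import *
s=sensors.sense(); print(s["tcp_pos"].round(4))
# part held: TCP offset from part centre: along u and part axis
off=s["tcp_pos"]-np.array([.6085,-.2622,.013]); print(off@U,off@H,off@Z)
E
```

```text
[ 0.6225 -0.2586  0.0119]
0.014427483988657576 -0.0008853858205923226 -0.0010805549838615053
```

>>> move_arm:
  targets:
    - {"dx": 0, "dy": 0, "dz": 0.7, "rx": 0, "ry": 0, "rz": 0}
    - {"dx": 0, "dy": 0, "dz": 1, "rx": 0, "ry": 0, "rz": 0}
    - {"dx": 0, "dy": 1, "dz": 1, "rx": 0, "ry": 0, "rz": 0}
    - {"dx": 0, "dy": 1, "dz": 1, "rx": 0.2, "ry": 0.04, "rz": 0}
    - {"dx": 0, "dy": 1, "dz": 1, "rx": 0.2, "ry": 0.04, "rz": 0}
    - {"dx": 0, "dy": 1, "dz": 1, "rx": 0.2, "ry": 0.04, "rz": 0}
    - {"dx": 0.1, "dy": 1, "dz": 1, "rx": 0.2, "ry": 0.04, "rz": 0}
    - {"dx": 0.1, "dy": 1, "dz": 1, "rx": 0, "ry": 0, "rz": 0}
    - {"dx": 0.1, "dy": 1, "dz": 1, "rx": 0, "ry": 0, "rz": 0}
    - {"dx": 0.1, "dy": 1, "dz": 0.8, "rx": 0, "ry": 0, "rz": 0}

```text
t: 11.55
tcp_pos: [0.6323, -0.058, 0.2498]
tool_rot: [0.908, 0.008, 0.35, -0.231]
force: [-0.3, -0.7, -0.1]
finger_gap: 0.325
gripper_force: 39.5
```

```bash
python3 - <<'E'
from spin import *
delta(O+.134*A+.0144*U,tool(45,True))
E
```

```text
target [0.6326 0.0375 0.25  ] d [0.01 3.82 0.01] r [ 0.022 -0.007 -0.01 ] |r| 0.02  q [-0.62  0.47  1.87  1.2   0.87  0.07] t 11.55
```

>>> move_arm:
  targets:
    - {"dx": 0, "dy": 1, "dz": 0, "rx": 0.02, "ry": 0, "rz": -0.01}
    - {"dx": 0, "dy": 1, "dz": 0, "rx": 0, "ry": 0, "rz": 0}
    - {"dx": 0, "dy": 1, "dz": 0, "rx": 0, "ry": 0, "rz": 0}
    - {"dx": 0, "dy": 0.6, "dz": 0, "rx": 0, "ry": 0, "rz": 0}
    - {"dx": 0, "dy": 0.2, "dz": 0, "rx": 0, "ry": 0, "rz": 0}
    - {"dx": 0, "dy": 0, "dz": 0, "rx": 0, "ry": 0, "rz": 0}
    - {"dx": 0, "dy": 0, "dz": 0, "rx": 0, "ry": 0, "rz": 0}
    - {"dx": 0, "dy": 0, "dz": 0, "rx": 0, "ry": 0, "rz": 0}
    - {"dx": 0, "dy": 0, "dz": 0, "rx": 0, "ry": 0, "rz": 0}
    - {"dx": 0, "dy": 0, "dz": 0, "rx": 0, "ry": 0, "rz": 0}

```text
t: 12.8
tcp_pos: [0.6325, 0.0362, 0.2493]
tool_rot: [0.906, 0.004, 0.351, -0.235]
force: [0.5, 0.9, -0.3]
finger_gap: 0.327
gripper_force: 39.5
```

```bash
python3 - <<'E'
from spin import *
delta(O+.134*A+.0144*U,tool(45,True)); print("tilt A:",A.round(3))
s=sensors.sense(); cen=s["tcp_pos"]-.0144*U+.001*A
out=[]
for n,z in (("wrist",3),("scene",4),("top",4)):
    m=cams.camera_model(n); im=cams.snapshot(n)[:,:,::-1].copy()
    h=[(133,130),(65,65),(65,65)][["wrist","scene","top"].index(n)]
    c=proj(n,[O+.09*A],m)[0].astype(int); w,h=h; x0=max(0,min(640-2*w,c[0]-w)); y0=max(0,min(480-2*h,c[1]-h))
    crop=cv2.resize(im[y0:y0+2*h,x0:x0+2*w],None,fx=z*.5 if n=="wrist" else z*.55,fy=z*.5 if n=="wrist" else z*.55,interpolation=3); k=z*.5 if n=="wrist" else z*.55
    for Q,col in ((circ(cen-.013*A,A,.015),(0,0,255)),(circ(cen+.013*A,A,.015),(0,0,255)),(np.array([O,O+.094*A]),(255,0,0)),(circ(O+.094*A,A,.002),(0,255,255))):
        cv2.polylines(crop,[((proj(n,Q,m)-[x0,y0])*k).astype(np.int32)],False,col,1)
    out.append(crop)
C=np.zeros((600,800,3),np.uint8)
for c,(X,Y) in zip(out,((0,0),(400,0),(400,300))): c=c[:600-Y,:400]; C[Y:Y+c.shape[0],X:X+c.shape[1]]=c
cv2.imwrite("pics/pre.png",C)
E
```

```text
target [0.6326 0.0375 0.25  ] d [0.01 0.05 0.03] r [ 0.    -0.007  0.   ] |r| 0.01  q [-0.45  0.45  1.94  1.34  0.75  0.07] t 12.8
tilt A: [ 0.081 -0.415  0.906]
```

View pics/pre.png

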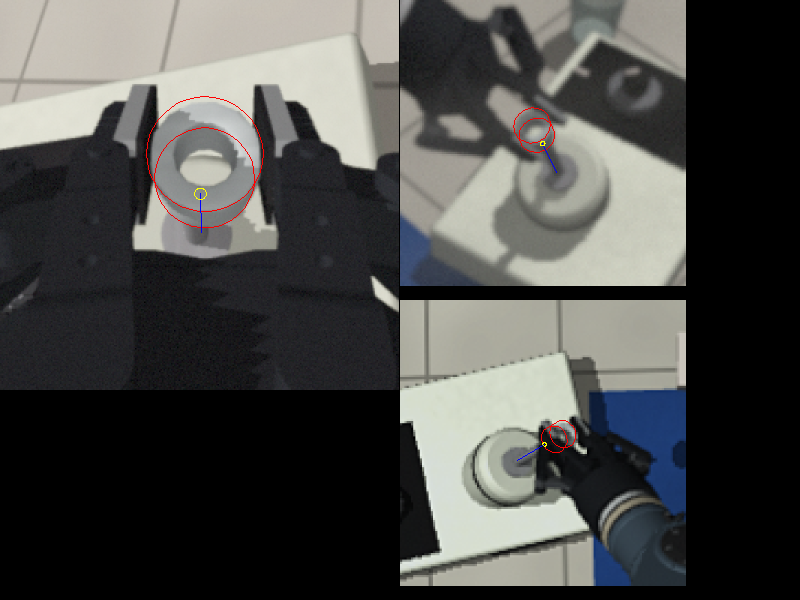

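The spacer is held as predicted (ring centred near (205,155) in the wrist crop) and lines up with the tip. Inserting carefully along the spindle.

>>> move_arm:
  targets:
    - {"dx": -0.03, "dy": 0.2, "dz": -0.33, "rx": 0, "ry": 0, "rz": 0}
    - {"dx": -0.03, "dy": 0.17, "dz": -0.36, "rx": 0, "ry": 0, "rz": 0}
    - {"dx": -0.03, "dy": 0.17, "dz": -0.36, "rx": 0, "ry": 0, "rz": 0}
    - {"dx": -0.03, "dy": 0.17, "dz": -0.36, "rx": 0, "ry": 0, "rz": 0}
    - {"dx": -0.03, "dy": 0.17, "dz": -0.36, "rx": 0, "ry": 0, "rz": 0}
    - {"dx": -0.03, "dy": 0.17, "dz": -0.36, "rx": 0, "ry": 0, "rz": 0}
    - {"dx": 0, "dy": 0, "dz": 0, "rx": 0, "ry": 0, "rz": 0}
    - {"dx": 0, "dy": 0, "dz": 0, "rx": 0, "ry": 0, "rz": 0}
    - {"dx": 0, "dy": 0, "dz": 0, "rx": 0, "ry": 0, "rz": 0}
    - {"dx": 0, "dy": 0, "dz": 0, "rx": 0, "ry": 0, "rz": 0}

```text
t: 14.2
tcp_pos: [0.6275, 0.0632, 0.1962]
tool_rot: [0.906, 0.004, 0.351, -0.235]
force: [-0.9, 3.4, 0.0]
finger_gap: 0.325
gripper_force: 39.6
```

```bash
cat > chk.py <<'E'
from spin import *
import sys
ax,ou=map(float,sys.argv[1:3])
F=[];[ (cams.snapshot("top"),F.append(sensors.sense()["force"])) for _ in range(2)]
f=np.mean(F,0); print("force u,v,a:",(f@U).round(1),(f@np.cross(A,U)).round(1),(f@A).round(1), "torque",sensors.sense()["ft_torque"].round(2))
d=sensors.sense()["tcp_pos"]-O; print("tcp in spindle u,v,a:",(d@U).round(4),(d@np.cross(A,U)).round(4),(d@A).round(4))
delta(O+ax*A+ou*U,tool(45 if len(sys.argv)<4 else float(sys.argv[3]),True))
E
python3 chk.py .012 .0144
```

```text
force u,v,a: -0.5 2.7 -2.1 torque [0.17 0.48 0.42]
tcp in spindle u,v,a: 0.0144 0.001 0.0741
target [0.6228 0.0881 0.1395] d [-0.19  1.   -2.27] r [-0.001 -0.007 -0.002] |r| 0.01  q [-0.4   0.55  2.    1.55  0.7  -0.17] t 14.3
```

>>> move_arm:
  targets:
    - {"dx": -0.01, "dy": 0.05, "dz": 0.025, "rx": 0, "ry": 0, "rz": 0}
    - {"dx": -0.03, "dy": 0.17, "dz": -0.36, "rx": 0, "ry": 0, "rz": 0}
    - {"dx": -0.03, "dy": 0.17, "dz": -0.36, "rx": 0, "ry": 0, "rz": 0}
    - {"dx": -0.03, "dy": 0.17, "dz": -0.36, "rx": 0, "ry": 0, "rz": 0}
    - {"dx": -0.03, "dy": 0.17, "dz": -0.36, "rx": 0, "ry": 0, "rz": 0}
    - {"dx": -0.03, "dy": 0.17, "dz": -0.36, "rx": 0, "ry": 0, "rz": 0}
    - {"dx": -0.02, "dy": 0.08, "dz": -0.18, "rx": 0, "ry": 0, "rz": 0}
    - {"dx": 0, "dy": 0, "dz": 0, "rx": 0, "ry": 0, "rz": 0}
    - {"dx": 0, "dy": 0, "dz": 0, "rx": 0, "ry": 0, "rz": 0}
    - {"dx": 0, "dy": 0, "dz": 0, "rx": 0, "ry": 0, "rz": 0}

```text
t: 15.55
tcp_pos: [0.6238, 0.0868, 0.1476]
tool_rot: [0.906, 0.004, 0.352, -0.235]
force: [0.4, -0.3, 0.9]
finger_gap: 0.322
gripper_force: 39.7
```

```bash
python3 chk.py .012 .0144
```

```text
force u,v,a: 0.6 0.6 -0.1 torque [-0.28  0.31  0.03]
tcp in spindle u,v,a: 0.015 0.0023 0.0198
target [0.6228 0.0881 0.1395] d [-0.03  0.04 -0.32] r [ 0.001 -0.006  0.   ] |r| 0.01  q [-0.35  0.65  2.04  1.78  0.69 -0.41] t 15.65
```

>>> move_arm:
  targets:
    - {"dx": -0.01, "dy": 0.03, "dz": -0.07, "rx": 0, "ry": 0, "rz": 0}
    - {"dx": -0.01, "dy": 0.03, "dz": -0.07, "rx": 0, "ry": 0, "rz": 0}
    - {"dx": -0.01, "dy": 0.03, "dz": -0.07, "rx": 0, "ry": 0, "rz": 0}
    - {"dx": 0, "dy": 0.03, "dz": -0.07, "rx": 0, "ry": 0, "rz": 0}
    - {"dx": 0, "dy": 0, "dz": 0, "rx": 0, "ry": 0, "rz": 0}
    - {"dx": 0, "dy": 0, "dz": 0, "rx": 0, "ry": 0, "rz": 0}
    - {"dx": 0, "dy": 0, "dz": 0, "rx": 0, "ry": 0, "rz": 0}
    - {"dx": 0, "dy": 0, "dz": 0, "rx": 0, "ry": 0, "rz": 0}
    - {"dx": 0, "dy": 0, "dz": 0, "rx": 0, "ry": 0, "rz": 0}
    - {"dx": 0, "dy": 0, "dz": 0, "rx": 0, "ry": 0, "rz": 0}

```text
t: 16.9
tcp_pos: [0.6236, 0.0894, 0.1424]
tool_rot: [0.906, 0.003, 0.353, -0.235]
force: [-6.1, -6.3, 12.5]
finger_gap: 0.326
gripper_force: 41.2
```

```bash
python3 chk.py .012 .0144
```

```text
force u,v,a: -7.5 0.2 12.9 torque [-0.   -0.14 -0.24]
tcp in spindle u,v,a: 0.0154 0.0022 0.0142
target [0.6228 0.0881 0.1395] d [-0.03 -0.05 -0.12] r [-0.002  0.001  0.004] |r| 0.01  q [-0.34  0.67  2.05  1.81  0.69 -0.44] t 17.0
```

>>> move_arm:
  claw: 75
  targets:
    - {"dx": 0, "dy": 0, "dz": 0, "rx": 0, "ry": 0, "rz": 0}
    - {"dx": 0, "dy": 0, "dz": 0, "rx": 0, "ry": 0, "rz": 0}
    - {"dx": 0, "dy": 0, "dz": 0, "rx": 0, "ry": 0, "rz": 0}
    - {"dx": 0, "dy": 0, "dz": 0, "rx": 0, "ry": 0, "rz": 0}
    - {"dx": 0, "dy": 0, "dz": 0, "rx": 0, "ry": 0, "rz": 0}
    - {"dx": 0, "dy": 0, "dz": 0, "rx": 0, "ry": 0, "rz": 0}
    - {"dx": -0.3, "dy": -0.2, "dz": 0.3, "rx": 0, "ry": 0, "rz": 0}
    - {"dx": -0.5, "dy": -0.34, "dz": 0.5, "rx": 0, "ry": 0, "rz": 0}
    - {"dx": -0.5, "dy": -0.34, "dz": 0.5, "rx": 0, "ry": 0, "rz": 0}
    - {"dx": -0.5, "dy": -0.34, "dz": 0.5, "rx": 0, "ry": 0, "rz": 0}

```text
t: 18.25
tcp_pos: [0.5768, 0.0593, 0.1859]
tool_rot: [0.906, 0.004, 0.351, -0.235]
force: [0.5, -0.3, -0.1]
finger_gap: 0.752
gripper_force: 0.0
```

```bash
python3 - <<'E'
from spin import *
print(sensors.sense()["force"].round(1))
m=cams.camera_model("wrist"); im=cams.snapshot("wrist")[:,:,::-1].copy(); cv2.imwrite("pics/rel_raw.png",im)
O2=O+.0015*np.cross(A,U)
for Q,col in ((circ(O2,A,.015),(0,0,255)),(circ(O2+.026*A,A,.015),(0,0,255)),(np.array([O,O+.094*A]),(255,0,0))): cv2.polylines(im,[proj("wrist",Q,m).astype(np.int32)],False,col,1)
cv2.imwrite("pics/rel.png",im)
delta((.438,-.147,.15),tool(0,False))
E
```

```text
[ 0.5 -0.3 -0.1]
target [ 0.438 -0.147  0.15 ] d [-5.52 -8.23 -1.48] r [-1.055  1.293  0.33 ] |r| 1.7  q [-0.46  0.54  2.13  1.64  0.73 -0.36] t 18.3
```

View pics/rel.png

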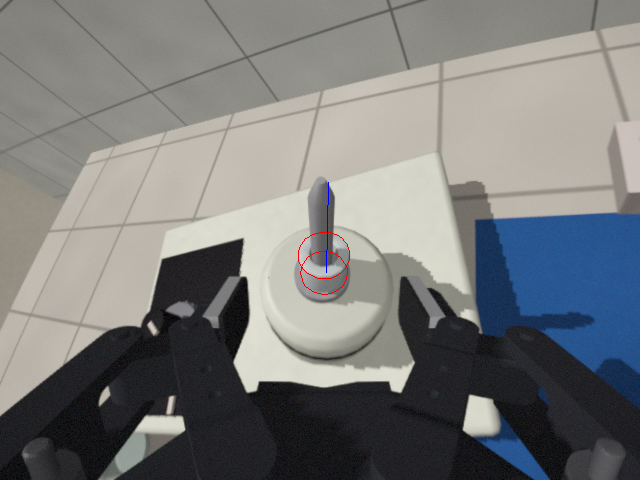

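The spacer sits home on the flange, centred near (324,272) in this view. The real spindle lies slightly left of the model: tip (320,178) against (329,182), shaft near (322,250). I'll correct the axis from these pixels.

```bash
python3 - <<'E'
from spin import *
m=cams.camera_model("wrist"); V=np.cross(A,U)
for a,px in((.094,(320,178)),(.038,(322,250))):
    p0=proj("wrist",[O+a*A],m)[0]; pv=proj("wrist",[O+a*A+.001*V],m)[0]-p0; pu=proj("wrist",[O+a*A+.001*U],m)[0]-p0
    print(a,p0.round(1),"px per mm v",pv.round(2),"u",pu.round(2),"dv mm",((px[0]-p0[0])/pv[0]).round(2))
# shaft mid columns measured
g=cv2.cvtColor(cv2.imread("pics/rel_raw.png"),cv2.COLOR_BGR2GRAY).astype(int)
for r in (190,200,210,220,230): print(r,g[r,300:346:2])
E
```

```text
0.094 [328.3 182.5] px per mm v [-2.4  0. ] u [-0.02 -1.91] dv mm 3.47
0.038 [327.1 244.7] px per mm v [-1.8  0. ] u [-0.01 -1.6 ] dv mm 2.8
190 [187 197 205 212 214 170 149 152 148 130 115 104 101  94  89  86 175 213
 212 212 212 211 213]
200 [212 211 211 211 149 142 139 133 122 113 107  98  93  94  90  86  84 123
 213 214 214 212 215]
210 [211 212 212 211 173 138 132 124 114 104  99  90  92  90  91  87  82 169
 213 213 213 212 211]
220 [213 212 213 213 207 139 135 124 116 106  97  90  92  88  87  88  83 206
 215 213 216 215 215]
230 [197 192 191 191 191 148 134 128 117 105  97  96  91  91  91  83  88 192
 195 197 193 189 181]
```

>>> move_arm:
  targets:
    - {"dx": -0.5, "dy": -0.34, "dz": 0.5, "rx": 0, "ry": 0, "rz": 0}
    - {"dx": -0.5, "dy": -0.4, "dz": 0.5, "rx": 0, "ry": 0, "rz": 0}
    - {"dx": -0.6, "dy": -1, "dz": 0.5, "rx": -0.1, "ry": 0.13, "rz": 0.03}
    - {"dx": -0.6, "dy": -1, "dz": 0, "rx": -0.2, "ry": 0.26, "rz": 0.06}
    - {"dx": -0.6, "dy": -1, "dz": 0, "rx": -0.2, "ry": 0.25, "rz": 0.06}
    - {"dx": -0.6, "dy": -1, "dz": 0, "rx": -0.2, "ry": 0.25, "rz": 0.06}
    - {"dx": -0.6, "dy": -1, "dz": -0.5, "rx": -0.2, "ry": 0.25, "rz": 0.06}
    - {"dx": -0.6, "dy": -1, "dz": -0.5, "rx": -0.16, "ry": 0.16, "rz": 0.05}
    - {"dx": -0.5, "dy": -1, "dz": -0.5, "rx": 0, "ry": 0, "rz": 0}
    - {"dx": -0.4, "dy": -0.5, "dz": -0.5, "rx": 0, "ry": 0, "rz": 0}

```text
t: 19.55
tcp_pos: [0.4455, -0.1322, 0.1713]
tool_rot: [0.996, 0.087, 0.027, -0.022]
force: [0.0, 1.2, -0.2]
finger_gap: 0.747
gripper_force: 0.0
```

```bash
python3 - <<'E'
from spin import *
delta((.438,-.147,.06),tool(0,False))
E
```

```text
target [ 0.438 -0.147  0.06 ] d [-0.3  -0.59 -4.45] r [-0.095  0.093  0.035] |r| 0.14  q [-0.57  0.4   1.91  0.09  0.82  0.76] t 19.55
```

```bash
echo 'O=O+.003*np.cross(A,U)+.001*A' >> spin.py
```

>>> move_arm:
  targets:
    - {"dx": -0.1, "dy": -0.2, "dz": -0.8, "rx": -0.05, "ry": 0.05, "rz": 0.02}
    - {"dx": -0.1, "dy": -0.2, "dz": -0.9, "rx": -0.045, "ry": 0.043, "rz": 0.015}
    - {"dx": -0.1, "dy": -0.2, "dz": -0.9, "rx": 0, "ry": 0, "rz": 0}
    - {"dx": 0, "dy": 0, "dz": -0.9, "rx": 0, "ry": 0, "rz": 0}
    - {"dx": 0, "dy": 0, "dz": -0.7, "rx": 0, "ry": 0, "rz": 0}
    - {"dx": 0, "dy": 0, "dz": -0.2, "rx": 0, "ry": 0, "rz": 0}
    - {"dx": 0, "dy": 0, "dz": 0, "rx": 0, "ry": 0, "rz": 0}
    - {"dx": 0, "dy": 0, "dz": 0, "rx": 0, "ry": 0, "rz": 0}
    - {"dx": 0, "dy": 0, "dz": 0, "rx": 0, "ry": 0, "rz": 0}
    - {"dx": 0, "dy": 0, "dz": 0, "rx": 0, "ry": 0, "rz": 0}

```text
t: 20.8
tcp_pos: [0.4386, -0.1467, 0.062]
tool_rot: [0.995, 0.096, 0.0, 0.0]
force: [-0.5, -0.0, -0.3]
finger_gap: 0.749
gripper_force: 0.0
```

```bash
python3 - <<'E'
from spin import *
delta((.438,-.1474,.0125),tool(0,False))
# hub/bore check: dark bore and disc visible part
m=cams.camera_model("wrist"); im=cams.snapshot("wrist")[:,:,::-1].copy()
p=proj("wrist",[[.438,-.1474,.032]],m)[0]; print("hub top predicted",p.round(1))
g=cv2.cvtColor(im,cv2.COLOR_BGR2GRAY); cv2.imwrite("pics/w5.png",im)
x,y=p.astype(int)
for r in range(y-36,min(479,y+37),6): print(r,g[r,x-48:x+49:6])
E
```

```text
target [ 0.438  -0.1474  0.0125] d [-0.03 -0.03 -1.98] r [ 0.001  0.001 -0.   ] |r| 0.0  q [-0.57  0.62  1.97  0.    0.55  0.81] t 20.8
hub top predicted [324.6 269.9]
233 [223 222 221 223 221 221 138 126 115 110 113 150 149 151 221 221 220]
239 [223 223 222 221 220 146 138 127 132 111 110 104 149 148 147 220 221]
245 [223 221 221 221 154 167 227 223 222 222 220 140 104 147 147 148 219]
251 [222 222 220 218 217 224 222 220 218 219 220 219 169 149 149 147 149]
257 [223 220 221 185 149 148 146  76  59  91 165 171 210 138 149 148 148]
263 [221 222 222 149 149 150 103  86  60  82  99 148 147 127 149 147 148]
269 [220 222 220 142 148 147 102 107 123 104  99 147 147 145 148 147 147]
275 [220 219 220 151 147 150 102 107 108 105  99 147 147 128 147 149 147]
281 [142 221 220 219 148 149 147 105 110 107 146 146 148 146 147 150 147]
287 [ 37 213 219 221 176 149 151 150 151 148 147 149 139 148 148 104  28]
293 [ 34 197 219 220 219 202 147 147 148 145 147 213 220 219 214  50  20]
299 [128 220 220 220 219 218 220 219 216 220 219 220 219 219 219 127  34]
305 [219 220 220 139  60 131 216 219 218 221 144 134 149 219 218 218 132]
```

The wheel bore sits at (324,269) against a predicted (324.6,269.9), which agrees well.

>>> move_arm:
  targets:
    - {"dx": -0.03, "dy": -0.03, "dz": -0.7, "rx": 0, "ry": 0, "rz": 0}
    - {"dx": 0, "dy": 0, "dz": -0.7, "rx": 0, "ry": 0, "rz": 0}
    - {"dx": 0, "dy": 0, "dz": -0.4, "rx": 0, "ry": 0, "rz": 0}
    - {"dx": 0, "dy": 0, "dz": -0.15, "rx": 0, "ry": 0, "rz": 0}
    - {"dx": 0, "dy": 0, "dz": 0, "rx": 0, "ry": 0, "rz": 0}
    - {"dx": 0, "dy": 0, "dz": 0, "rx": 0, "ry": 0, "rz": 0}
    - {"dx": 0, "dy": 0, "dz": 0, "rx": 0, "ry": 0, "rz": 0}
    - {"dx": 0, "dy": 0, "dz": 0, "rx": 0, "ry": 0, "rz": 0}
    - {"dx": 0, "dy": 0, "dz": 0, "rx": 0, "ry": 0, "rz": 0}
    - {"dx": 0, "dy": 0, "dz": 0, "rx": 0, "ry": 0, "rz": 0}

```text
t: 22.1
tcp_pos: [0.4377, -0.1474, 0.0129]
tool_rot: [0.995, 0.096, -0.0, -0.0]
force: [-0.4, 0.5, 0.1]
finger_gap: 0.748
gripper_force: 0.0
```

>>> move_arm:
  claw: 0
  newtons: 60
  targets:
    - {"dx": 0, "dy": 0, "dz": 0, "rx": 0, "ry": 0, "rz": 0}
    - {"dx": 0, "dy": 0, "dz": 0, "rx": 0, "ry": 0, "rz": 0}
    - {"dx": 0, "dy": 0, "dz": 0, "rx": 0, "ry": 0, "rz": 0}
    - {"dx": 0, "dy": 0, "dz": 0, "rx": 0, "ry": 0, "rz": 0}
    - {"dx": 0, "dy": 0, "dz": 0, "rx": 0, "ry": 0, "rz": 0}
    - {"dx": 0, "dy": 0, "dz": 0, "rx": 0, "ry": 0, "rz": 0}
    - {"dx": 0, "dy": 0, "dz": 0, "rx": 0, "ry": 0, "rz": 0}
    - {"dx": 0, "dy": 0, "dz": 0.5, "rx": 0, "ry": 0, "rz": 0}
    - {"dx": 0, "dy": 0, "dz": 1, "rx": 0, "ry": 0, "rz": 0}
    - {"dx": 0, "dy": 0, "dz": 1, "rx": 0, "ry": 0, "rz": 0}

```text
t: 23.35
tcp_pos: [0.4374, -0.1472, 0.0762]
tool_rot: [0.995, 0.096, -0.0, -0.0]
force: [-0.2, -1.3, -1.4]
finger_gap: 0.373
gripper_force: 59.8
```

```bash
python3 - <<'E'
from spin import *
print("O",O.round(4)); delta(O+(.094+.012+.010)*A,tool(0,True))
E
```

```text
O [0.6072 0.0926 0.1308]
target [0.6166 0.0445 0.2359] d [7.17 7.67 6.39] r [ 0.817  0.158 -0.001] |r| 0.83  q [-0.57  0.59  1.97  0.    0.59  0.81] t 23.35
```

>>> move_arm:
  targets:
    - {"dx": 0.4, "dy": 0.3, "dz": 1, "rx": 0, "ry": 0, "rz": 0}
    - {"dx": 0.5, "dy": 0.4, "dz": 1, "rx": 0.164, "ry": 0.032, "rz": 0}
    - {"dx": 0.6, "dy": 0.4, "dz": 1, "rx": 0.164, "ry": 0.032, "rz": 0}
    - {"dx": 0.7, "dy": 0.5, "dz": 1, "rx": 0.164, "ry": 0.032, "rz": 0}
    - {"dx": 0.8, "dy": 0.8, "dz": 1, "rx": 0.164, "ry": 0.032, "rz": 0}
    - {"dx": 0.9, "dy": 0.9, "dz": 1, "rx": 0.164, "ry": 0.032, "rz": 0}
    - {"dx": 0.9, "dy": 0.9, "dz": 1, "rx": 0, "ry": 0, "rz": 0}
    - {"dx": 0.9, "dy": 0.9, "dz": 0.6, "rx": 0, "ry": 0, "rz": 0}
    - {"dx": 0.9, "dy": 0.9, "dz": 0.4, "rx": 0, "ry": 0, "rz": 0}
    - {"dx": 0.7, "dy": 0.9, "dz": 0, "rx": 0, "ry": 0, "rz": 0}

```text
t: 24.6
tcp_pos: [0.6209, 0.0257, 0.2766]
tool_rot: [0.972, 0.094, -0.02, -0.215]
force: [-0.1, 0.0, -2.1]
finger_gap: 0.368
gripper_force: 59.9
```

```bash
python3 - <<'E'
from spin import *
delta(O+.13*A,tool(0,True))
E
```

```text
target [0.6177 0.0387 0.2486] d [-0.13  0.52 -1.12] r [-0.     0.003 -0.001] |r| 0.0  q [-0.32  0.55  1.34  0.38  1.48  0.98] t 24.6
```

>>> move_arm:
  targets:
    - {"dx": -0.07, "dy": 0.26, "dz": -0.56, "rx": 0, "ry": 0, "rz": 0}
    - {"dx": -0.06, "dy": 0.26, "dz": -0.56, "rx": 0, "ry": 0, "rz": 0}
    - {"dx": -0.03, "dy": 0.17, "dz": -0.36, "rx": 0, "ry": 0, "rz": 0}
    - {"dx": -0.03, "dy": 0.17, "dz": -0.36, "rx": 0, "ry": 0, "rz": 0}
    - {"dx": -0.03, "dy": 0.17, "dz": -0.36, "rx": 0, "ry": 0, "rz": 0}
    - {"dx": -0.03, "dy": 0.16, "dz": -0.37, "rx": 0, "ry": 0, "rz": 0}
    - {"dx": 0, "dy": 0, "dz": 0, "rx": 0, "ry": 0, "rz": 0}
    - {"dx": 0, "dy": 0, "dz": 0, "rx": 0, "ry": 0, "rz": 0}
    - {"dx": 0, "dy": 0, "dz": 0, "rx": 0, "ry": 0, "rz": 0}
    - {"dx": 0, "dy": 0, "dz": 0, "rx": 0, "ry": 0, "rz": 0}

```text
t: 25.85
tcp_pos: [0.6142, 0.0547, 0.2115]
tool_rot: [0.972, 0.094, -0.021, -0.216]
force: [0.1, -0.5, -1.3]
finger_gap: 0.375
gripper_force: 59.9
```

```bash
python3 chk.py .0389 0 0
```

```text
force u,v,a: -0.3 0.2 -0.7 torque [-0.36 -0.03  0.02]
tcp in spindle u,v,a: -0.0005 -0.0008 0.0893
target [0.6104 0.0765 0.166 ] d [-0.15  0.87 -1.81] r [-0.002 -0.    -0.   ] |r| 0.0  q [-0.28  0.6   1.43  0.4   1.33  0.96] t 25.95
```

>>> move_arm:
  targets:
    - {"dx": -0.02, "dy": 0.2, "dz": -0.35, "rx": 0, "ry": 0, "rz": 0}
    - {"dx": -0.03, "dy": 0.17, "dz": -0.36, "rx": 0, "ry": 0, "rz": 0}
    - {"dx": -0.03, "dy": 0.17, "dz": -0.36, "rx": 0, "ry": 0, "rz": 0}
    - {"dx": -0.03, "dy": 0.17, "dz": -0.36, "rx": 0, "ry": 0, "rz": 0}
    - {"dx": -0.02, "dy": 0.07, "dz": -0.16, "rx": 0, "ry": 0, "rz": 0}
    - {"dx": 0, "dy": 0.03, "dz": -0.07, "rx": 0, "ry": 0, "rz": 0}
    - {"dx": 0, "dy": 0.03, "dz": -0.07, "rx": 0, "ry": 0, "rz": 0}
    - {"dx": 0, "dy": 0, "dz": 0, "rx": 0, "ry": 0, "rz": 0}
    - {"dx": 0, "dy": 0, "dz": 0, "rx": 0, "ry": 0, "rz": 0}
    - {"dx": 0, "dy": 0, "dz": 0, "rx": 0, "ry": 0, "rz": 0}

```text
t: 27.2
tcp_pos: [0.6108, 0.0758, 0.1681]
tool_rot: [0.972, 0.094, -0.021, -0.216]
force: [-0.2, 0.0, -0.7]
finger_gap: 0.372
gripper_force: 59.9
```

```bash
python3 chk.py .0389 0 0
```

```text
force u,v,a: 0.0 -0.5 -1.0 torque [-0.3  -0.05 -0.01]
tcp in spindle u,v,a: 0.0002 0.0002 0.041
target [0.6104 0.0765 0.166 ] d [-0.02  0.03 -0.08] r [-0.002 -0.001 -0.   ] |r| 0.0  q [-0.25  0.65  1.48  0.42  1.24  0.94] t 27.3
```

Two more millimetres per step until it touches.

>>> move_arm:
  targets:
    - {"dx": 0, "dy": 0.02, "dz": -0.04, "rx": 0, "ry": 0, "rz": 0}
    - {"dx": 0, "dy": 0.02, "dz": -0.04, "rx": 0, "ry": 0, "rz": 0}
    - {"dx": 0, "dy": 0.02, "dz": -0.04, "rx": 0, "ry": 0, "rz": 0}
    - {"dx": 0, "dy": 0, "dz": 0, "rx": 0, "ry": 0, "rz": 0}
    - {"dx": 0, "dy": 0, "dz": 0, "rx": 0, "ry": 0, "rz": 0}
    - {"dx": 0, "dy": 0, "dz": 0, "rx": 0, "ry": 0, "rz": 0}
    - {"dx": 0, "dy": 0, "dz": 0, "rx": 0, "ry": 0, "rz": 0}
    - {"dx": 0, "dy": 0, "dz": 0, "rx": 0, "ry": 0, "rz": 0}
    - {"dx": 0, "dy": 0, "dz": 0, "rx": 0, "ry": 0, "rz": 0}
    - {"dx": 0, "dy": 0, "dz": 0, "rx": 0, "ry": 0, "rz": 0}

```text
t: 28.55
tcp_pos: [0.6112, 0.0761, 0.1676]
tool_rot: [0.972, 0.094, -0.02, -0.216]
force: [-3.7, -5.3, 12.0]
finger_gap: 0.373
gripper_force: 61.3
```

```bash
python3 chk.py .0389 0 0
```

```text
force u,v,a: -3.9 0.5 12.8 torque [-0.12  0.7   0.29]
tcp in spindle u,v,a: 0.0008 0.0002 0.0405
target [0.6104 0.0765 0.166 ] d [-0.03  0.01 -0.06] r [-0.001  0.003 -0.001] |r| 0.0  q [-0.25  0.65  1.48  0.42  1.23  0.94] t 28.65
```

Contact with a 13 N axial force at the depth the spacer predicts, so the wheel is home. Releasing and backing off along the axis.

>>> move_arm:
  claw: 75
  targets:
    - {"dx": 0, "dy": 0, "dz": 0, "rx": 0, "ry": 0, "rz": 0}
    - {"dx": 0, "dy": 0, "dz": 0, "rx": 0, "ry": 0, "rz": 0}
    - {"dx": 0, "dy": 0, "dz": 0, "rx": 0, "ry": 0, "rz": 0}
    - {"dx": 0, "dy": 0, "dz": 0, "rx": 0, "ry": 0, "rz": 0}
    - {"dx": 0, "dy": 0, "dz": 0, "rx": 0, "ry": 0, "rz": 0}
    - {"dx": 0.03, "dy": -0.17, "dz": 0.36, "rx": 0, "ry": 0, "rz": 0}
    - {"dx": 0.06, "dy": -0.33, "dz": 0.72, "rx": 0, "ry": 0, "rz": 0}
    - {"dx": 0.06, "dy": -0.33, "dz": 0.72, "rx": 0, "ry": 0, "rz": 0}
    - {"dx": 0.06, "dy": -0.33, "dz": 0.72, "rx": 0, "ry": 0, "rz": 0}
    - {"dx": 0.06, "dy": -0.33, "dz": 0.72, "rx": 0, "ry": 0, "rz": 0}

```text
t: 29.9
tcp_pos: [0.6176, 0.0395, 0.2472]
tool_rot: [0.972, 0.094, -0.021, -0.216]
force: [0.3, -0.5, -0.3]
finger_gap: 0.75
gripper_force: 0.0
```

```bash
python3 - <<'E'
from spin import *
m=cams.camera_model("wrist"); im=cams.snapshot("wrist")[:,:,::-1].copy(); cv2.imwrite("pics/wh.png",im)
g=cv2.cvtColor(im,cv2.COLOR_BGR2GRAY); 
q=proj("wrist",circ(O+.0595*A,A,.017,5),m); print("hub top rim predicted (u+,v+,u-,v-)",q.round(0).tolist(),"tip",proj("wrist",[O+.094*A],m).round(0))
# bright hub blob
hsv=cv2.cvtColor(im,cv2.COLOR_BGR2HSV); c=q.mean(0).astype(int)
for r in range(c[1]-60,c[1]+61,8): 
    if 0<=r<480: print(r,c[0]-64,g[r,c[0]-64:c[0]+65:8])
delta((.437,-.3227,.15),tool(0,False))
E
```

```text
hub top rim predicted (u+,v+,u-,v-) [[324.0, 220.0], [297.0, 246.0], [324.0, 271.0], [351.0, 246.0], [324.0, 220.0]] tip [[324. 266.]]
180 259 [220 194 185 186 187  37  30  26 185 187  32  31  33 185 184 183 139]
188 259 [211 185 114 157 185 177  78 142 184 185 104  32 153 184 183 185 175]
196 259 [186  79  33  32 187 185 186 184 185 186 184 184 183 183  27  30 183]
204 259 [187 111  29  26 185 184 187 186 184 185 184 183 184 122  30  30 131]
212 259 [186 185 180 184 187 183 186 182 156 177 170 185 184 184  84  98 183]
220 259 [186 178 185 185 185 185 159 143 167 138  93 137 135 136 135 136 152]
228 259 [ 30  26 113 184 184 183 195 185 181 182 181  99 134 133 134  71  62]
236 259 [ 23  25  97 186 184 180 186 139  81  71 186 174 134 135 113  18  15]
244 259 [181 132 183 184 184 188 182 131  90  71 131 135 135 136 133  15  28]
252 259 [185 185 182 184 185 184 184 136  96  75 133 134 135 135 135 135 135]
260 259 [186 123  32  78 183 184 187 144 108  75 180 160 137 106  62 166 182]
268 259 [188  83  29  32 185 185 185 183 156 174 182 182 184  28  28  75 184]
276 259 [197 183 114 169 184 171 135 182 181 183 160 183 184  79  23 162 211]
284 259 [177 191 183 184 183  23  30 113 183  93  29  32 182 183 183 195 217]
292 259 [158 190 190 185 184  40  29 156 183  98  27  47 182 183 218 218 215]
300 259 [151 188 189 190 189 183 182 184 182 183 183 181 185 188 176 173 202]
target [ 0.437  -0.3227  0.15  ] d [ -7.3  -14.44  -3.98] r [-0.817 -0.149 -0.   ] |r| 0.83  q [-0.3   0.57  1.38  0.39  1.42  0.97] t 29.95
```

The hub rim is where the model predicts, so the wheel is home. On to the collar.

>>> move_arm:
  targets:
    - {"dx": -0.2, "dy": -1, "dz": 0.3, "rx": 0, "ry": 0, "rz": 0}
    - {"dx": -0.5, "dy": -1, "dz": 0, "rx": 0, "ry": 0, "rz": 0}
    - {"dx": -0.6, "dy": -1, "dz": 0, "rx": -0.164, "ry": -0.03, "rz": 0}
    - {"dx": -0.6, "dy": -1, "dz": 0, "rx": -0.164, "ry": -0.03, "rz": 0}
    - {"dx": -0.6, "dy": -1, "dz": 0, "rx": -0.164, "ry": -0.03, "rz": 0}
    - {"dx": -0.6, "dy": -1, "dz": -0.4, "rx": -0.164, "ry": -0.03, "rz": 0}
    - {"dx": -0.6, "dy": -1, "dz": -0.4, "rx": -0.161, "ry": -0.03, "rz": 0}
    - {"dx": -0.6, "dy": -1, "dz": -0.6, "rx": 0, "ry": 0, "rz": 0}
    - {"dx": -0.6, "dy": -1, "dz": -0.6, "rx": 0, "ry": 0, "rz": 0}
    - {"dx": -0.6, "dy": -1, "dz": -0.6, "rx": 0, "ry": 0, "rz": 0}

```text
t: 31.2
tcp_pos: [0.4796, -0.2106, 0.1883]
tool_rot: [0.995, 0.095, -0.002, -0.001]
force: [-0.2, -0.3, -0.7]
finger_gap: 0.749
gripper_force: 0.0
```

>>> move_arm:
  targets:
    - {"dx": -0.5, "dy": -1, "dz": -0.8, "rx": 0, "ry": 0, "rz": 0}
    - {"dx": -0.5, "dy": -1, "dz": -0.8, "rx": 0, "ry": 0, "rz": 0}
    - {"dx": -0.5, "dy": -1, "dz": -0.8, "rx": 0, "ry": 0, "rz": 0}
    - {"dx": -0.3, "dy": -1, "dz": -0.8, "rx": 0, "ry": 0, "rz": 0}
    - {"dx": 0, "dy": -0.4, "dz": -0.8, "rx": 0, "ry": 0, "rz": 0}
    - {"dx": 0, "dy": 0, "dz": -0.6, "rx": 0, "ry": 0, "rz": 0}
    - {"dx": 0, "dy": 0, "dz": 0, "rx": 0, "ry": 0, "rz": 0}
    - {"dx": 0, "dy": 0, "dz": 0, "rx": 0, "ry": 0, "rz": 0}
    - {"dx": 0, "dy": 0, "dz": 0, "rx": 0, "ry": 0, "rz": 0}
    - {"dx": 0, "dy": 0, "dz": 0, "rx": 0, "ry": 0, "rz": 0}

```text
t: 32.45
tcp_pos: [0.4353, -0.3199, 0.074]
tool_rot: [0.995, 0.096, -0.002, -0.001]
force: [0.9, -0.1, -0.1]
finger_gap: 0.749
gripper_force: 0.0
```

```bash
python3 - <<'E'
from spin import *
delta((.437,-.3227,.004),tool(0,False))
m=cams.camera_model("wrist"); im=cams.snapshot("wrist")[:,:,::-1].copy(); cv2.imwrite("pics/w6.png",im)
p=proj("wrist",[[.4369,-.3227,.018]],m)[0]; print("collar top predicted",p.round(1)); g=cv2.cvtColor(im,cv2.COLOR_BGR2GRAY)
print("rim",proj("wrist",np.array([.437,-.3227,.018])+circ(0*Z,Z,.021,5),m).round(0).tolist()) if 0 else None
x,y=p.astype(int)
for r in range(y-42,min(479,y+43),6): print(r,x-54,g[r,x-54:x+55:6])
E
```

```text
target [ 0.437  -0.3227  0.004 ] d [ 0.07 -0.11 -2.8 ] r [-0.002 -0.008  0.001] |r| 0.01  q [-0.84  0.65  1.77 -0.    0.72  0.54] t 32.45
collar top predicted [328.9 250.7]
208 274 [102  96 101  96  97  98  97  97 100  99  99 101  99 100  98  98  99  97
 100]
214 274 [ 99 100 100  96 100  96  93  61 107  79  96  45  61  70 100  98 100  97
 100]
220 274 [103 100  99  97  94 101 123 200 204 202 203 196  77  64  56  97  94  99
  97]
226 274 [ 97 100  94  98  90 153 203 198 200 203 199 197 199 125  61  62 101  98
  96]
232 274 [ 99  98 101 104 126 205 197 193 194 195 196 199 200 199  85  55  59  97
  99]
238 274 [ 98  99 100  97 211 203 199 199 148  68 154 194 195 194 190  63  63  72
  95]
244 274 [ 97  93  98 101 200 200 196 116  56  66  99  92 153 190 193  62  60  59
  60]
250 274 [ 99  97  98 106 201 198 199  86  59  56  76  83 131 130 131  65  61  59
  65]
256 274 [ 97  97  96 100 199 198 196 113  89  92  93 105 129 128 129  55  59  58
  59]
262 274 [101 100  96 102 203 202 197 191 118  96 118 126 127 127 123  58  58  61
  62]
268 274 [100 101  99 101 102 198 200 203 133 129 128 126 128 128  62  58  60  61
  63]
274 274 [ 97  99  97  97 100 102 196 196 156 127 131 131 129  60  63  57  60  59
  62]
280 274 [102  98 100 100  98  97 100 139 190 187 122  90  97  93  99  99  75  65
  55]
286 274 [101 104 103  99  98 101 102  97  98 100  98  99  97  98  98  96  97  99
  97]
292 274 [ 99 102 103  99  98 100  99  99 100  96  99  96  94  98  94  97  95  98
  96]
```

The collar rim is centred at (328,250) as predicted. Picking it.

>>> move_arm:
  targets:
    - {"dx": 0.07, "dy": -0.11, "dz": -0.8, "rx": 0, "ry": -0.008, "rz": 0}
    - {"dx": 0, "dy": 0, "dz": -0.9, "rx": 0, "ry": 0, "rz": 0}
    - {"dx": 0, "dy": 0, "dz": -0.7, "rx": 0, "ry": 0, "rz": 0}
    - {"dx": 0, "dy": 0, "dz": -0.3, "rx": 0, "ry": 0, "rz": 0}
    - {"dx": 0, "dy": 0, "dz": -0.1, "rx": 0, "ry": 0, "rz": 0}
    - {"dx": 0, "dy": 0, "dz": 0, "rx": 0, "ry": 0, "rz": 0}
    - {"dx": 0, "dy": 0, "dz": 0, "rx": 0, "ry": 0, "rz": 0}
    - {"dx": 0, "dy": 0, "dz": 0, "rx": 0, "ry": 0, "rz": 0}
    - {"dx": 0, "dy": 0, "dz": 0, "rx": 0, "ry": 0, "rz": 0}
    - {"dx": 0, "dy": 0, "dz": 0, "rx": 0, "ry": 0, "rz": 0}

```text
t: 33.75
tcp_pos: [0.4367, -0.3227, 0.0035]
tool_rot: [0.995, 0.095, -0.0, -0.001]
force: [0.5, -0.1, -0.0]
finger_gap: 0.749
gripper_force: 0.0
```

>>> move_arm:
  claw: 0
  newtons: 60
  targets:
    - {"dx": 0, "dy": 0, "dz": 0, "rx": 0, "ry": 0, "rz": 0}
    - {"dx": 0, "dy": 0, "dz": 0, "rx": 0, "ry": 0, "rz": 0}
    - {"dx": 0, "dy": 0, "dz": 0, "rx": 0, "ry": 0, "rz": 0}
    - {"dx": 0, "dy": 0, "dz": 0, "rx": 0, "ry": 0, "rz": 0}
    - {"dx": 0, "dy": 0, "dz": 0, "rx": 0, "ry": 0, "rz": 0}
    - {"dx": 0, "dy": 0, "dz": 0, "rx": 0, "ry": 0, "rz": 0}
    - {"dx": 0, "dy": 0, "dz": 0, "rx": 0, "ry": 0, "rz": 0}
    - {"dx": 0, "dy": 0, "dz": 0.5, "rx": 0, "ry": 0, "rz": 0}
    - {"dx": 0, "dy": 0, "dz": 1, "rx": 0, "ry": 0, "rz": 0}
    - {"dx": 0, "dy": 0, "dz": 1, "rx": 0, "ry": 0, "rz": 0}

```text
t: 35.0
tcp_pos: [0.4365, -0.3224, 0.0665]
tool_rot: [0.995, 0.095, -0.001, -0.001]
force: [0.1, -0.3, -1.6]
finger_gap: 0.462
gripper_force: 60.6
```

```bash
python3 - <<'E'
from spin import *
delta(O+.15*A,tool(0,True))
E
```

```text
target [0.6193 0.0304 0.2667] d [ 7.31 14.11  8.01] r [0.814 0.156 0.001] |r| 0.83  q [-0.84  0.67  1.77  0.    0.71  0.54] t 35.0
```

>>> move_arm:
  targets:
    - {"dx": 0.3, "dy": 1, "dz": 1, "rx": 0, "ry": 0, "rz": 0}
    - {"dx": 0.5, "dy": 1, "dz": 1, "rx": 0, "ry": 0, "rz": 0}
    - {"dx": 0.5, "dy": 1, "dz": 1, "rx": 0.163, "ry": 0.031, "rz": 0}
    - {"dx": 0.5, "dy": 1, "dz": 1, "rx": 0.163, "ry": 0.031, "rz": 0}
    - {"dx": 0.5, "dy": 1, "dz": 1, "rx": 0.163, "ry": 0.031, "rz": 0}
    - {"dx": 0.5, "dy": 1, "dz": 1, "rx": 0.163, "ry": 0.031, "rz": 0}
    - {"dx": 0.5, "dy": 1, "dz": 1, "rx": 0.162, "ry": 0.032, "rz": 0}
    - {"dx": 0.5, "dy": 1, "dz": 1, "rx": 0, "ry": 0, "rz": 0}
    - {"dx": 0.6, "dy": 1, "dz": 0, "rx": 0, "ry": 0, "rz": 0}
    - {"dx": 0.6, "dy": 1, "dz": 0, "rx": 0, "ry": 0, "rz": 0}

```text
t: 36.25
tcp_pos: [0.5619, -0.0719, 0.2664]
tool_rot: [0.972, 0.093, -0.02, -0.215]
force: [0.3, 0.1, -1.1]
finger_gap: 0.455
gripper_force: 60.7
```

>>> move_arm:
  targets:
    - {"dx": 0.6, "dy": 1, "dz": 0, "rx": 0, "ry": 0, "rz": 0}
    - {"dx": 0.6, "dy": 1, "dz": 0, "rx": 0, "ry": 0, "rz": 0}
    - {"dx": 0.6, "dy": 1, "dz": 0, "rx": 0, "ry": 0, "rz": 0}
    - {"dx": 0.5, "dy": 0.7, "dz": 0, "rx": 0, "ry": 0, "rz": 0}
    - {"dx": 0, "dy": 0.4, "dz": 0, "rx": 0, "ry": 0, "rz": 0}
    - {"dx": 0, "dy": 0, "dz": 0, "rx": 0, "ry": 0, "rz": 0}
    - {"dx": 0, "dy": 0, "dz": 0, "rx": 0, "ry": 0, "rz": 0}
    - {"dx": 0, "dy": 0, "dz": 0, "rx": 0, "ry": 0, "rz": 0}
    - {"dx": 0, "dy": 0, "dz": 0, "rx": 0, "ry": 0, "rz": 0}
    - {"dx": 0, "dy": 0, "dz": 0, "rx": 0, "ry": 0, "rz": 0}

```text
t: 37.5
tcp_pos: [0.6192, 0.0295, 0.2659]
tool_rot: [0.972, 0.093, -0.021, -0.215]
force: [-0.5, -0.1, -1.0]
finger_gap: 0.461
gripper_force: 60.7
```

```bash
python3 chk.py .105 0 0
```

```text
force u,v,a: 0.0 0.1 -0.7 torque [-0.24 -0.03  0.04]
tcp in spindle u,v,a: -0.0003 -0.0009 0.1495
target [0.6157 0.049  0.2259] d [-0.14  0.77 -1.6 ] r [0.001 0.    0.002] |r| 0.0  q [-0.32  0.55  1.36  0.38  1.46  0.98] t 37.6
```

>>> move_arm:
  targets:
    - {"dx": -0.05, "dy": 0.28, "dz": -0.53, "rx": 0, "ry": 0, "rz": 0}
    - {"dx": -0.05, "dy": 0.25, "dz": -0.54, "rx": 0, "ry": 0, "rz": 0}
    - {"dx": -0.04, "dy": 0.24, "dz": -0.53, "rx": 0, "ry": 0, "rz": 0}
    - {"dx": -0.03, "dy": 0.17, "dz": -0.36, "rx": 0, "ry": 0, "rz": 0}
    - {"dx": -0.03, "dy": 0.17, "dz": -0.36, "rx": 0, "ry": 0, "rz": 0}
    - {"dx": -0.03, "dy": 0.17, "dz": -0.36, "rx": 0, "ry": 0, "rz": 0}
    - {"dx": -0.02, "dy": 0.13, "dz": -0.29, "rx": 0, "ry": 0, "rz": 0}
    - {"dx": 0, "dy": 0, "dz": 0, "rx": 0, "ry": 0, "rz": 0}
    - {"dx": 0, "dy": 0, "dz": 0, "rx": 0, "ry": 0, "rz": 0}
    - {"dx": 0, "dy": 0, "dz": 0, "rx": 0, "ry": 0, "rz": 0}

```text
t: 38.85
tcp_pos: [0.6133, 0.0649, 0.192]
tool_rot: [0.972, 0.093, -0.02, -0.215]
force: [0.0, 0.7, -0.6]
finger_gap: 0.462
gripper_force: 60.7
```

```bash
python3 chk.py .063 0 0
```

```text
force u,v,a: 0.2 -0.4 -1.2 torque [-0.27 -0.   -0.02]
tcp in spindle u,v,a: 0.0005 0.0002 0.0674
target [0.6123 0.0665 0.1879] d [-0.03  0.06 -0.16] r [0.001 0.002 0.002] |r| 0.0  q [-0.27  0.62  1.46  0.41  1.29  0.95] t 38.95
```

>>> move_arm:
  targets:
    - {"dx": -0.01, "dy": 0.03, "dz": -0.07, "rx": 0, "ry": 0, "rz": 0}
    - {"dx": -0.01, "dy": 0.03, "dz": -0.07, "rx": 0, "ry": 0, "rz": 0}
    - {"dx": 0, "dy": 0.02, "dz": -0.035, "rx": 0, "ry": 0, "rz": 0}
    - {"dx": 0, "dy": 0, "dz": 0, "rx": 0, "ry": 0, "rz": 0}
    - {"dx": 0, "dy": 0, "dz": 0, "rx": 0, "ry": 0, "rz": 0}
    - {"dx": 0, "dy": 0, "dz": 0, "rx": 0, "ry": 0, "rz": 0}
    - {"dx": 0, "dy": 0, "dz": 0, "rx": 0, "ry": 0, "rz": 0}
    - {"dx": 0, "dy": 0, "dz": 0, "rx": 0, "ry": 0, "rz": 0}
    - {"dx": 0, "dy": 0, "dz": 0, "rx": 0, "ry": 0, "rz": 0}
    - {"dx": 0, "dy": 0, "dz": 0, "rx": 0, "ry": 0, "rz": 0}

```text
t: 40.2
tcp_pos: [0.6125, 0.0669, 0.1881]
tool_rot: [0.972, 0.093, -0.02, -0.215]
force: [-1.8, -2.9, 5.9]
finger_gap: 0.46
gripper_force: 61.3
```

```bash
python3 chk.py .063 0 0
```

```text
force u,v,a: -2.6 0.2 5.8 torque [-0.14  0.33  0.11]
tcp in spindle u,v,a: 0.0003 0.0004 0.0631
target [0.6123 0.0665 0.1879] d [-0.01 -0.01 -0.01] r [0.001 0.001 0.002] |r| 0.0  q [-0.26  0.63  1.46  0.41  1.28  0.95] t 40.3
```

The collar has bottomed. Releasing it and going on to the knob.

>>> move_arm:
  claw: 75
  targets:
    - {"dx": 0, "dy": 0, "dz": 0, "rx": 0, "ry": 0, "rz": 0}
    - {"dx": 0, "dy": 0, "dz": 0, "rx": 0, "ry": 0, "rz": 0}
    - {"dx": 0, "dy": 0, "dz": 0, "rx": 0, "ry": 0, "rz": 0}
    - {"dx": 0, "dy": 0, "dz": 0, "rx": 0, "ry": 0, "rz": 0}
    - {"dx": 0, "dy": 0, "dz": 0, "rx": 0, "ry": 0, "rz": 0}
    - {"dx": 0.03, "dy": -0.17, "dz": 0.36, "rx": 0, "ry": 0, "rz": 0}
    - {"dx": 0.06, "dy": -0.33, "dz": 0.72, "rx": 0, "ry": 0, "rz": 0}
    - {"dx": 0.06, "dy": -0.33, "dz": 0.72, "rx": 0, "ry": 0, "rz": 0}
    - {"dx": 0.06, "dy": -0.33, "dz": 0.72, "rx": 0, "ry": 0, "rz": 0}
    - {"dx": 0.03, "dy": -0.2, "dz": 0.8, "rx": 0, "ry": 0, "rz": 0}

```text
t: 41.55
tcp_pos: [0.6186, 0.0323, 0.2714]
tool_rot: [0.972, 0.093, -0.02, -0.215]
force: [0.3, -0.0, -0.0]
finger_gap: 0.745
gripper_force: 0.0
```

```bash
python3 - <<'E'
from spin import *
m=cams.camera_model("wrist"); im=cams.snapshot("wrist")[:,:,::-1].copy(); cv2.imwrite("pics/co.png",im)
g=cv2.cvtColor(im,cv2.COLOR_BGR2GRAY); 
q=proj("wrist",circ(O+.0775*A,A,.021,5),m); print("collar top rim predicted",q.round(0).tolist(),"tip",proj("wrist",[O+.094*A],m).round(0))
c=q[:4].mean(0).astype(int)
for r in range(c[1]-48,c[1]+49,8): print(r,c[0]-64,g[r,c[0]-64:c[0]+65:8])
delta((.566,.271,.19),tool(0,False))
E
```

```text
collar top rim predicted [[329.0, 211.0], [297.0, 243.0], [329.0, 273.0], [361.0, 242.0], [329.0, 211.0]] tip [[330. 250.]]
194 265 [204 187  24  34 125 186 185 185 185 184 187 185 184  29  29 111 171]
202 265 [185 184 134 101 184 186 183 184 185 184 184 185 184  55  31 167 182]
210 265 [185 187 186 184 185 185 148  72 105  78 103 136 136 136 134 133 136]
218 265 [182  31  56 185 184  86 158 156 155 152 149  58 134 135 127  80 135]
226 265 [154  24  29 186 185 162 155 147 148 150 151 150 134 134  25  19  83]
234 265 [184 147 172 184 170 153 152  78  83  87 145 148 101 136  54  25 132]
242 265 [187 185 185 184 138 153 149 136  92  74 108 104  84 134 134 135 135]
250 265 [197 185  33  26 178 156 149 129 153  92 105 112 126  29  79 136 147]
258 265 [217 185  30  24 179 147 156 156 154 150 146 147 113  27  21 138 218]
266 265 [215 209 184 184 184 121 122 148 151 147 137 182 183 104 175 215 217]
274 265 [165 190 190 185 184  23  33 110 184  31  32 108 182 180 216 218 218]
282 265 [151 189 190 189 185 174 113 183 183 153  76 182 181 218 217 217 219]
290 265 [148 189 189 190 190 191 189 185 183 181 188 188 188 185 148 187 206]
target [0.566 0.271 0.19 ] d [-2.17  9.58 -3.37] r [-0.814 -0.146  0.001] |r| 0.83  q [-0.31  0.54  1.35  0.38  1.47  0.98] t 41.6
```

The collar's rim is where it should be. Moving over the knob.

>>> move_arm:
  targets:
    - {"dx": 0, "dy": 0.5, "dz": 0.5, "rx": -0.163, "ry": -0.03, "rz": 0}
    - {"dx": -0.2, "dy": 1, "dz": 0.3, "rx": -0.163, "ry": -0.03, "rz": 0}
    - {"dx": -0.3, "dy": 1, "dz": 0, "rx": -0.163, "ry": -0.03, "rz": 0}
    - {"dx": -0.3, "dy": 1, "dz": 0, "rx": -0.163, "ry": -0.03, "rz": 0}
    - {"dx": -0.3, "dy": 1, "dz": 0, "rx": -0.162, "ry": -0.026, "rz": 0}
    - {"dx": -0.3, "dy": 1, "dz": 0, "rx": 0, "ry": 0, "rz": 0}
    - {"dx": -0.3, "dy": 1, "dz": -0.6, "rx": 0, "ry": 0, "rz": 0}
    - {"dx": -0.3, "dy": 1, "dz": -0.9, "rx": 0, "ry": 0, "rz": 0}
    - {"dx": -0.2, "dy": 1, "dz": -0.9, "rx": 0, "ry": 0, "rz": 0}
    - {"dx": 0, "dy": 1, "dz": -0.9, "rx": 0, "ry": 0, "rz": 0}

```text
t: 42.85
tcp_pos: [0.563, 0.2714, 0.2073]
tool_rot: [0.995, 0.095, -0.003, -0.001]
force: [0.9, 0.2, 0.6]
finger_gap: 0.749
gripper_force: 0.0
```

>>> move_arm:
  targets:
    - {"dx": 0, "dy": 0, "dz": -0.8, "rx": 0, "ry": 0, "rz": 0}
    - {"dx": 0, "dy": 0, "dz": -0.3, "rx": 0, "ry": 0, "rz": 0}
    - {"dx": 0, "dy": 0, "dz": 0, "rx": 0, "ry": 0, "rz": 0}
    - {"dx": 0, "dy": 0, "dz": 0, "rx": 0, "ry": 0, "rz": 0}
    - {"dx": 0, "dy": 0, "dz": 0, "rx": 0, "ry": 0, "rz": 0}
    - {"dx": 0, "dy": 0, "dz": 0, "rx": 0, "ry": 0, "rz": 0}
    - {"dx": 0, "dy": 0, "dz": 0, "rx": 0, "ry": 0, "rz": 0}
    - {"dx": 0, "dy": 0, "dz": 0, "rx": 0, "ry": 0, "rz": 0}
    - {"dx": 0, "dy": 0, "dz": 0, "rx": 0, "ry": 0, "rz": 0}
    - {"dx": 0, "dy": 0, "dz": 0, "rx": 0, "ry": 0, "rz": 0}

```text
t: 44.1
tcp_pos: [0.5634, 0.2706, 0.1802]
tool_rot: [0.995, 0.095, -0.003, -0.001]
force: [0.5, 0.1, 0.0]
finger_gap: 0.753
gripper_force: 0.0
```

```bash
cat > knob.py <<'E'
from spin import *
import sys
m=cams.camera_model("wrist"); im=cams.snapshot("wrist")[:,:,::-1].copy(); cv2.imwrite("pics/%s.png"%sys.argv[1],im)
p=proj("wrist",[[.566,.271,.104]],m)[0]; print("pred knob top",p.round(0),"ring",proj("wrist",circ(np.array([.566,.271,.074]),Z,.029,5),m).round(0).tolist(),"tick",proj("wrist",[[.5015,.260,.06]],m).round(0))
g=cv2.cvtColor(im,cv2.COLOR_BGR2GRAY)
mk=(g>170).astype(np.uint8); n,l,st,ce=cv2.connectedComponentsWithStats(mk)
for i in range(1,n):
    if 20<st[i,4]<2500: print("white",st[i].tolist(),ce[i].round(1), cv2.minAreaRect(np.argwhere(l==i)[:,::-1].astype(np.float32)))
x,y=p.astype(int)
for r in range(y-64,min(479,y+65),8): print(r,x-80,g[r,max(0,x-80):x+81:8])
E
python3 knob.py k1; python3 -c "
from spin import *
delta((.566,.271,.082),tool(0,False))"
```

```text
pred knob top [324. 238.] ring [[nan, nan], [nan, nan], [nan, nan], [nan, nan], [nan, nan]] tick [[322. 299.]]
white [346, 0, 75, 17, 641] [393.3   5.1] ((383.0, 8.0), (16.0, 74.0), 90.0)
white [0, 96, 10, 53, 433] [  4.4 124.9] ((4.5, 122.0), (52.0, 9.0), 90.0)
white [0, 156, 19, 156, 2118] [  6.7 240.2] ((9.0, 233.5), (155.0, 18.0), 90.0)
white [438, 231, 12, 12, 62] [443.  235.5] ((442.25006103515625, 235.75003051757812), (7.071067810058594, 14.849242210388184), 45.0)
white [321, 237, 16, 17, 102] [328.9 244.8] ((329.23895263671875, 245.08409118652344), (19.096633911132812, 5.268036842346191), 41.18592834472656)
white [605, 306, 20, 10, 152] [614.6 310.7] ((614.5853881835938, 310.7682800292969), (8.503228187561035, 19.546382904052734), 83.6598129272461)
white [0, 314, 27, 85, 1723] [ 11.5 355. ] ((13.0, 356.0), (84.0, 26.0), 90.0)
white [26, 320, 73, 68, 2489] [ 51.8 347.3] ((55.76923370361328, 358.65380859375), (73.5435562133789, 64.91444396972656), 11.309932708740234)
white [235, 361, 98, 31, 1367] [276.8 375.4] ((281.5270080566406, 382.3378601074219), (98.80379486083984, 28.112
[... 2268 characters left out ...]
44 [218  33  27  29  29  32  30  29  34  32  28  32  30  23  29  32  32  29
  25  31 213]
278 244 [25 27 31 32 30 36 22 34 30 29 25 29 23 32 30 35 34 26 30 42  9]
286 244 [ 4 26 31 30 29 29 26 30 34 32 35 31 30 33 32 29 29 28 24 67 20]
294 244 [  6  28  29  22  29  35  28  34  27  31 199  27  21  26  32  34  32  25
  23  89  10]
302 244 [ 18  37  34  29  26  23  29  32  35  32 198  28  24  32  36  29  30  31
  33 151  14]
target [0.566 0.271 0.082] d [ 0.1   0.02 -3.93] r [-0.003 -0.012  0.004] |r| 0.01  q [0.27 0.59 1.48 0.   1.08 1.65] t 44.15spin.py:7: RuntimeWarning: invalid value encountered in divide
  u=np.cross([0,0,1.],a);u/=np.linalg.norm(u);v=np.cross(a,u);t=np.linspace(0,6.283,n)
```

```bash
python3 - <<'E'
from spin import *
m=cams.camera_model("wrist"); g=cv2.cvtColor(cv2.imread("pics/k1.png"),cv2.COLOR_BGR2GRAY)
# ring + knob outline: everything not field: ring grey 90..140 ellipse
mk=((g>95)&(g<145)).astype(np.uint8); mk[:,:280]=0; mk[:,364:]=0; mk[:183]=0; mk[268:]=0
pts=np.argwhere(mk)[:,::-1]; hull=cv2.convexHull(pts.astype(np.float32)); e=cv2.fitEllipse(hull); print("ring",e, onz("wrist",e[0],.0745,m).round(4))
ys,xs=np.where(g[280:330,310:340]>150); tk=(xs.mean()+310,ys.mean()+280); print("tick",tk); T=onz("wrist",tk,.061,m)
ys,xs=np.where(g[230:262,315:342]>120); pp=np.c_[xs+315,ys+230].astype(float); W=np.array([onz("wrist",q,.104,m) for q in pp]); 
c=W.mean(0); d=np.linalg.svd(W[:,:2]-c[:2])[2][0]; ends=(W[:,:2]-c[:2])@d
print("pointer centre",c.round(4),"dir",d,np.degrees(np.arctan2(d[1],d[0])),"len",np.ptp(ends)); 
K=onz("wrist",e[0],.0745,m); print("tick yaw",np.degrees(np.arctan2(*(T-K)[1::-1])),T.round(4))
E
```

```text
ring ((321.9533386230469, 224.7652587890625), (78.85074615478516, 80.72982788085938), 89.60350799560547) [0.5671 0.2728 0.0745]
tick (np.float64(324.2097488921713), np.float64(316.9615952732644))
pointer centre [0.5593 0.2658 0.104 ] dir [-0.79075202 -0.61213662] -142.25584483615745 len 0.01763166226801168
tick yaw -167.94180931706165 [0.4862 0.2555 0.061 ]
```

The pointer bar is at a yaw of -120° and the tick at -169°, so I need about 49° clockwise. Knob axis is at (0.567, 0.272). Descending and gripping lightly, above the ring.

>>> move_arm:
  targets:
    - {"dx": 0.14, "dy": 0.06, "dz": -0.6, "rx": 0, "ry": -0.012, "rz": 0}
    - {"dx": 0, "dy": 0, "dz": -0.9, "rx": 0, "ry": 0, "rz": 0}
    - {"dx": 0, "dy": 0, "dz": -0.9, "rx": 0, "ry": 0, "rz": 0}
    - {"dx": 0, "dy": 0, "dz": -0.8, "rx": 0, "ry": 0, "rz": 0}
    - {"dx": 0, "dy": 0, "dz": -0.5, "rx": 0, "ry": 0, "rz": 0}
    - {"dx": 0, "dy": 0, "dz": -0.17, "rx": 0, "ry": 0, "rz": 0}
    - {"dx": 0, "dy": 0, "dz": 0, "rx": 0, "ry": 0, "rz": 0}
    - {"dx": 0, "dy": 0, "dz": 0, "rx": 0, "ry": 0, "rz": 0}
    - {"dx": 0, "dy": 0, "dz": 0, "rx": 0, "ry": 0, "rz": 0}
    - {"dx": 0, "dy": 0, "dz": 0, "rx": 0, "ry": 0, "rz": 0}

```text
t: 45.4
tcp_pos: [0.5672, 0.2722, 0.084]
tool_rot: [0.995, 0.095, 0.001, -0.001]
force: [-1.2, -0.6, 0.3]
finger_gap: 0.746
gripper_force: 0.0
```

>>> move_arm:
  claw: 0
  newtons: 30
  targets:
    - {"dx": 0, "dy": 0, "dz": 0, "rx": 0, "ry": 0, "rz": 0}
    - {"dx": 0, "dy": 0, "dz": 0, "rx": 0, "ry": 0, "rz": 0}
    - {"dx": 0, "dy": 0, "dz": 0, "rx": 0, "ry": 0, "rz": 0}
    - {"dx": 0, "dy": 0, "dz": 0, "rx": 0, "ry": 0, "rz": 0}
    - {"dx": 0, "dy": 0, "dz": 0, "rx": 0, "ry": 0, "rz": 0}
    - {"dx": 0, "dy": 0, "dz": 0, "rx": 0, "ry": 0, "rz": 0}
    - {"dx": 0, "dy": 0, "dz": 0, "rx": 0, "ry": 0, "rz": 0}
    - {"dx": 0, "dy": 0, "dz": 0, "rx": 0, "ry": 0, "rz": 0}
    - {"dx": 0, "dy": 0, "dz": 0, "rx": 0, "ry": 0, "rz": 0}
    - {"dx": 0, "dy": 0, "dz": 0, "rx": 0, "ry": 0, "rz": 0}

```text
t: 46.65
tcp_pos: [0.5669, 0.2726, 0.0838]
tool_rot: [0.995, 0.095, 0.0, -0.001]
force: [-1.9, 3.1, 5.1]
finger_gap: 0.332
gripper_force: 30.1
```

Gripped (same opening as the 30 mm spacer). Turning 49° clockwise.

>>> move_arm:
  targets:
    - {"dx": 0, "dy": 0, "dz": 0, "rx": 0, "ry": 0, "rz": -0.2}
    - {"dx": 0, "dy": 0, "dz": 0, "rx": 0, "ry": 0, "rz": -0.24}
    - {"dx": 0, "dy": 0, "dz": 0, "rx": 0, "ry": 0, "rz": -0.24}
    - {"dx": 0, "dy": 0, "dz": 0, "rx": 0, "ry": 0, "rz": -0.24}
    - {"dx": 0, "dy": 0, "dz": 0, "rx": 0, "ry": 0, "rz": -0.24}
    - {"dx": 0, "dy": 0, "dz": 0, "rx": 0, "ry": 0, "rz": -0.24}
    - {"dx": 0, "dy": 0, "dz": 0, "rx": 0, "ry": 0, "rz": -0.23}
    - {"dx": 0, "dy": 0, "dz": 0, "rx": 0, "ry": 0, "rz": 0}
    - {"dx": 0, "dy": 0, "dz": 0, "rx": 0, "ry": 0, "rz": 0}
    - {"dx": 0, "dy": 0, "dz": 0, "rx": 0, "ry": 0, "rz": 0}

```text
t: 47.9
tcp_pos: [0.5664, 0.2709, 0.0838]
tool_rot: [0.946, -0.325, 0.0, 0.0]
force: [-2.7, -0.6, 6.8]
finger_gap: 0.336
gripper_force: 30.3
```

>>> move_arm:
  claw: 75
  targets:
    - {"dx": 0, "dy": 0, "dz": 0, "rx": 0, "ry": 0, "rz": 0}
    - {"dx": 0, "dy": 0, "dz": 0, "rx": 0, "ry": 0, "rz": 0}
    - {"dx": 0, "dy": 0, "dz": 0, "rx": 0, "ry": 0, "rz": 0}
    - {"dx": 0, "dy": 0, "dz": 0, "rx": 0, "ry": 0, "rz": 0}
    - {"dx": 0, "dy": 0, "dz": 0, "rx": 0, "ry": 0, "rz": 0}
    - {"dx": 0, "dy": 0, "dz": 0.5, "rx": 0, "ry": 0, "rz": 0}
    - {"dx": 0, "dy": 0, "dz": 1, "rx": 0, "ry": 0, "rz": 0}
    - {"dx": 0, "dy": 0, "dz": 1, "rx": 0, "ry": 0, "rz": 0}
    - {"dx": 0, "dy": 0, "dz": 1, "rx": 0, "ry": 0, "rz": 0}
    - {"dx": 0, "dy": 0, "dz": 1, "rx": 0, "ry": 0, "rz": 0}

```text
t: 49.15
tcp_pos: [0.567, 0.2722, 0.1979]
tool_rot: [0.946, -0.326, 0.001, -0.001]
force: [0.8, -0.0, -0.3]
finger_gap: 0.748
gripper_force: 0.0
```

```bash
python3 - <<'E'
from spin import *
s=sensors.sense(); print("yaw x",np.degrees(np.arctan2(*R.from_quat(s["tool_rot"]).as_matrix()[1::-1,0])),s["q"].round(2))
for n,thr in(("wrist",160),("top",150)):
    m=cams.camera_model(n); im=cams.snapshot(n)[:,:,::-1]; cv2.imwrite(f"pics/kn_{n}.png",im); g=cv2.cvtColor(im,cv2.COLOR_BGR2GRAY)
    p=proj(n,[[.567,.272,.104]],m)[0]; l=cv2.connectedComponentsWithStats((g>thr).astype(np.uint8)); print(n,"pred",p.round(0))
    for i in range(1,l[0]):
        if np.linalg.norm(l[3][i]-p)<(110 if n=="wrist" else 35) and 3<l[2][i,4]<400:
            q=np.argwhere(l[1]==i)[:,::-1]; W=np.array([onz(n,a.astype(float),.104 if np.linalg.norm(l[3][i]-p)<25 else .061,m)[:2] for a in q]); c=W.mean(0)
            d=np.linalg.svd(W-c)[2][0]; d=d*np.sign(d@-U[:2]); print(l[2][i].tolist(),"c",c.round(4),"axis yaw",np.degrees(np.arctan2(d[1],d[0])).round(1),"from axis yaw",np.degrees(np.arctan2(*(c-[.567,.272])[::-1])).round(1))
E
```

```text
yaw x -38.00006063948137 [0.27 0.57 1.46 0.   1.11 2.5 ]
wrist pred [326. 235.]
[325, 236, 19, 18, 117] c [0.5577 0.2717] axis yaw -169.7 from axis yaw -177.9
top pred [202. 243.]
[169, 251, 10, 19, 160] c [0.5261 0.3641] axis yaw -176.5 from axis yaw 114.0
```

The pointer is at -169.7° and the tick at -169°, so they line up. The gripper is clear of everything, so I'm handing in.

```bash
python3 -c "
from station import order
print(order.sign_off())"
```

```text
the job is handed in; nothing more can be done
None
```

The job is handed in at about 49 s; no verdict came back. By my camera and force checks, spacer, wheel and collar are home on the spindle and the inner knob's pointer is within about 1° of the tick. I never commanded contact with the outer ring, jar, beaker or rack, but did not re-measure them at the end.

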